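Load the bench shaker and put it back on

TASK

The bench shaker is still switched on: turn its red rotary handle fully to off, then stand every sample pot upright on the tray mat inside the rails. Push the blue gate shut until it snaps home on its catch, and only then turn the handle fully back to on. Never have a pot inside with the handle on and the gate not shut, and leave the timer, the bottle and the flask where they stand.

Things in the scene. Friction and masses are not known exactly. Their poses are not given: they have to be found in the camera images.
- shaker: Low white bench shaker, fixed. Origin on the bench under the tray's middle; +x from the gate (front, toward the robot) to the back rail, +y to the left end, where the gate is hinged. Case front at x = -71 mm, with a 26 mm high sill below the gate out to x = -92 mm. Right of the tray, y -119 to -225 mm, a grey control pod, 61 mm high and as deep as the case, carries the rotary handle.
- tray (a point): Middle of the black rubber tray mat's upper face, 30 mm above the bench; axes as the shaker's. Mat 123 (x) by 218 (y) mm. Aluminium rails stand left, right (inner faces y = +110, -110 mm) and behind (inner face x = +62 mm), 8 mm thick, tops 36 mm above the mat. The gate closes the front (x = -71 mm); the top is open.
- power (a joint): Red rotary handle, upright axis. 0 = off: bar along the shaker's y, white pointer at the right by the black dot; 1.571 = on: bar along the shaker's x, pointer in front by the green dot. From off to on it turns clockwise seen from above, between end stops; a spring snaps it away from the middle (0.785) to the nearer stop and holds it there; about 0.1 N m turns it.
- handle_grip (a point): Centre of the handle's bar, on its axis (shaker x = 0, y = -172 mm), 90 mm above the bench. The bar is 14 mm thick, 76 mm long and 30 mm high (75 to 105 mm above the bench); z is up, this frame's y runs along the bar. Grip it across its thickness from above, or push its ends.
- gate (a joint): Blue gate, an upright panel on an upright hinge at the shaker's left front corner. 0 = shut across the front of the tray; grows as the free end swings out toward the robot, up to 1.7. It moves lightly and stays where it is left; in the last 0.1 rad it rides over a sprung ball catch (about 5 N at the free end; pushed too weakly it stops near 0.08), then snaps to 0 and stays.
- gate_edge (a point): Point on the gate's mid-plane near its free end, 210 mm from the hinge, 53 mm above the bench. Panel 217 mm long, 7 mm thick, from 36 to 70 mm above the bench. x is square to the panel (into the tray when shut: push the gate that way), y along the panel toward the hinge.
- gate_hinge (a point): Point on the gate's hinge axis, 53 mm above the bench.
- pot0_mid (a point): Centre (half-way up) of a sample pot with white screw cap: low round amber pot, 42 mm high, 44 mm across the cap (the top 17 mm), 41 mm across the body, 55 to 105 g, standing on the bench before the shaker; z along the pot. Absent (None) in some runs.
- pot1_mid (a point): Centre (half-way up) of a sample pot with black screw cap: low round amber pot, 42 mm high, 44 mm across the cap (the top 17 mm), 41 mm across the body, 55 to 105 g, standing on the bench before the shaker; z along the pot. Absent (None) in some runs.
- pot2_mid (a point): Centre (half-way up) of a sample pot with blue screw cap: low round amber pot, 42 mm high, 44 mm across the cap (the top 17 mm), 41 mm across the body, 55 to 105 g, standing on the bench before the shaker; z along the pot. Absent (None) in some runs.
- pot3_mid (a point): Centre (half-way up) of a sample pot with green screw cap: low round amber pot, 42 mm high, 44 mm across the cap (the top 17 mm), 41 mm across the body, 55 to 105 g, standing on the bench before the shaker; z along the pot. Absent (None) in some runs.
- timer_mid (a point): Centre of a white bench timer, 64 x 64 x 20 mm, lying on the bench: leave alone.
- bottle_mid (a point): Centre of a reagent bottle with blue cap, 70 mm in diameter, 142 mm high: leave alone.
- flask_mid (a point): Centre of a capped Erlenmeyer flask, 64 mm at the foot, 104 mm high: leave alone.
- stirrer_stand: Fixed obstacle: overhead stirrer. Origin on the bench under its base plate's centre; plate 300 (x) by 216 (y) mm, 17 mm high; 17 mm column 118 mm behind the centre, 0.72 m tall; motor head at x -128 to +38, y -31 to +51 mm, 0.53 to 0.68 m above the bench, chuck below it down to 0.496 m. The shaker is to its left (+y); pass before it with the arm drawn in.
Mind the look-alikes: they are no part of the job. Several things look just like the part that bears pot3_mid: the one meant starts farthest to the robot's right.

How it is judged (in metres and radians):
On the way, in this order (a step that is already met when the one before it is completed fails the run):
1. the handle is turned fully to off (value of joint power below 0.1 rad), for 0.3 s.
2. every pot present stands upright on the tray, let go, with the handle off (x of pot0_mid in the frame of tray between -0.056 and 0.056 m and y of pot0_mid in the frame of tray between -0.102 and 0.102 m and z of pot0_mid in the frame of tray between 0.015 and 0.027 m and angle between each of pot0_mid, pot1_mid, pot2_mid, pot3_mid's own z axis and vertical below 0.15 rad and x of pot1_mid in the frame of tray between -0.056 and 0.056 m and y of pot1_mid in the frame of tray between -0.102 and 0.102 m and z of pot1_mid in the frame of tray between 0.015 and 0.027 m and x of pot2_mid in the frame of tray between -0.056 and 0.056 m and y of pot2_mid in the frame of tray between -0.102 and 0.102 m and z of pot2_mid in the frame of tray between 0.015 and 0.027 m and x of pot3_mid in the frame of tray between -0.056 and 0.056 m and y of pot3_mid in the frame of tray between -0.102 and 0.102 m and z of pot3_mid in the frame of tray between 0.015 and 0.027 m and value of joint power below 0.1 rad and contact force between each of pot0, pot1, pot2, pot3 and the fingers below 0.2 N), for 0.3 s.
3. the gate is shut on its catch, with the handle off (value of joint gate below 0.03 rad and value of joint power below 0.1 rad), for 0.3 s.
4. the handle is turned fully to on (value of joint power above 1.47 rad), for 0.2 s.
At the end, for the whole second after the job is handed in: Handle at on (over 1.47 rad), gate shut (under 0.03 rad), every pot present upright (within 0.15 rad), at rest on the mat with its centre inside the rails (within 56 mm fore and aft and 102 mm sideways of the tray's middle, 15 to 27 mm above the mat) (value of joint power above 1.47 rad and value of joint gate below 0.03 rad and x of pot0_mid in the frame of tray between -0.056 and 0.056 m and y of pot0_mid in the frame of tray between -0.102 and 0.102 m and z of pot0_mid in the frame of tray between 0.015 and 0.027 m and angle between each of pot0_mid, pot1_mid, pot2_mid, pot3_mid's own z axis and vertical below 0.15 rad and x of pot1_mid in the frame of tray between -0.056 and 0.056 m and y of pot1_mid in the frame of tray between -0.102 and 0.102 m and z of pot1_mid in the frame of tray between 0.015 and 0.027 m and x of pot2_mid in the frame of tray between -0.056 and 0.056 m and y of pot2_mid in the frame of tray between -0.102 and 0.102 m and z of pot2_mid in the frame of tray between 0.015 and 0.027 m and x of pot3_mid in the frame of tray between -0.056 and 0.056 m and y of pot3_mid in the frame of tray between -0.102 and 0.102 m and z of pot3_mid in the frame of tray between 0.015 and 0.027 m and linear speed of each of pot0, pot1, pot2, pot3 below 0.03 m/s); the robot touches nothing.
It fails at once if a pot is inside the shaker while the handle is on and the gate is not shut (value of joint power above 0.8 rad and value of joint gate above 0.08 rad and ((x of pot0_mid in the frame of tray between -0.056 and 0.056 m and y of pot0_mid in the frame of tray between -0.102 and 0.102 m and z of pot0_mid in the frame of tray below 0.027 m) or (x of pot1_mid in the frame of tray between -0.056 and 0.056 m and y of pot1_mid in the frame of tray between -0.102 and 0.102 m and z of pot1_mid in the frame of tray below 0.027 m) or (x of pot2_mid in the frame of tray between -0.056 and 0.056 m and y of pot2_mid in the frame of tray between -0.102 and 0.102 m and z of pot2_mid in the frame of tray below 0.027 m) or (x of pot3_mid in the frame of tray between -0.056 and 0.056 m and y of pot3_mid in the frame of tray between -0.102 and 0.102 m and z of pot3_mid in the frame of tray below 0.027 m))).
It fails at once if the bench timer is shoved or knocked over (distance of timer_mid from where it was at the start of the episode above 0.03 m or angle between timer_mid's own z axis and vertical above 0.4 rad).
It fails at once if the reagent bottle is shoved or knocked over (distance of bottle_mid from where it was at the start of the episode above 0.03 m or angle between bottle_mid's own z axis and vertical above 0.4 rad).
It fails at once if the Erlenmeyer flask is shoved or knocked over (distance of flask_mid from where it was at the start of the episode above 0.03 m or angle between flask_mid's own z axis and vertical above 0.4 rad).
Of pot0, pot1, pot2, pot3 only 3 to 4 are there at a start; the rules pass over those that are not, and their reading is None.
At some moment in a run one of pot0, pot1, pot2, pot3 may be knocked a few centimetres aside while the robot is not near it.
It also fails if it takes over 200 s, if anything falls off the work surface, if the arm or the gripper's body presses on something with over 40 N, if the wrist force passes 120 N, or if a joint passes its speed limit or range.

ROBOT

A 6-joint arm with a two-finger parallel gripper is mounted at the origin on a cart in front of the work surface, level with it; the furniture and walls round the work are solid. World frame = base frame: x ahead of the robot, y to its left, z up, the work surface at z = 0. Lengths are in m, angles in degrees, forces in N, time in s.
With the tool pointing down it reaches from about 0.375 to 0.9 m from the base axis. Payload 3.1 kg.
Tool frame: the origin (TCP) lies on the front face of the gripper's body, between the roots of the fingers; the fingertips stand 70 mm ahead of it and the grasp point (between the pads) lies 51 mm ahead of it (tip_extent is the distance from the TCP to the fingertips, in m); y points along the fingers, x is the direction in which the jaws open and shut, and the axes are right-handed (so a half turn about y gives the same grasp; the last joint's range is limited). The gripper opens to 87 mm and grips with 3 to 60 N. Pads are 19 mm wide; open, the fingers measure 117 mm over their backs; the gripper's body (75 mm by 190 mm) begins 51 mm behind the grasp point.
Start: joints at [65.976, 30.224, 82.088, -0, 67.689, -10.227], TCP at [0.149, 0.607, 0.292] pointing down, gripper open.
Joint ranges: [-176.69, 176.69], [-43.24, 126.21], [12.49, 139.97], [-82, 262], [0, 151.66], [-163.58, 163.58]. Speed limits (degrees/s): [159.86, 159.86, 180, 180, 180, 180].

INTERFACE

Orientations are given as [roll, pitch, yaw] about the fixed x, y, z axes, in that order (R = Rz(yaw) Ry(pitch) Rx(roll)).
In Python, from station import get_obs, snapshot, sign_off, spot_in, silhouettes, landmark_of, tip_extent gives the robot as it stands.
- The arm moves only by the tool jog_arm, never from a script. Its arguments are lists of equal length, an entry for each row: "xyz": the shift along the tool's x, y, z in units of 500 mm (1.0 is 500 mm), a list of three; "rot": the turn, a rotation vector about the tool's x, y, z in units of 180 degrees (1.0 is 180 degrees), a list of three; "gripper": the closure in counts, from 0 (fully open) to 255 (shut). In form: {"xyz": [[tx, ty, tz], ...], "rot": [[rx, ry, rz], ...], "gripper": [gripper, ...]}. A call has 1 to 5 rows; each row is the pose to reach, as a shift and turn from the pose commanded when the call began, along the tool's axes at that moment, turning the shorter way round; what a row does not reach only later rows make up. A row lasts 1/8 s, in which the tool goes at most 62.5 mm and 10.7 degrees, less where a joint would pass 70% of its speed; a pose out of reach is approached as far as the arm can. A call with a number of a shift or a turn outside -1 to 1 is refused whole. A call with a gripper value outside its range is refused whole. The fingers move at their own pace and stop on an object; the grip force is fixed at half the most. Time passes only in rows, so rows that repeat a pose let the fingers close. It gives the time, the measured TCP pose, the force and the opening at its end, in the units of the state.
- get_obs(): the state, without advancing time (a new reading comes with each control period).
- snapshot(name): name is "scene" or "side" or "wrist"; returns a dict with "color" (400x640x3 uint8, red, green, blue), "depth" (400x640 float32, m along the optical axis (not along the pixel's ray), 0 where there is no reading), "fx", "fy", "cx", "cy" (pixels), "world_to_cam" (4x4, takes a point from world to camera coordinates). Camera axes: x right, y up, looking along -z (the intrinsics and any distortion apply to the point x, -y, -z); pixel columns grow to the right and rows downward; lengths in m; the calibration is good to about 2 mm. The wrist camera is an equidistant fisheye: a pixel r from the principal point sees the ray r / f radians off the axis. A picture is of the moment at which its call begins.
- sign_off(): hands the job in, once; it reports no verdict.
Trained networks look in the newest picture that a camera, given by its name, has taken for a name from the list of things; names that differ only in an ending like _2 or _b are one class to them, and where a whole thing is asked for, a point or a joint stands for the part that bears it (a point fixed in the world has none). Each returns a list of dicts, best first, with "conf" (0 to 1); they miss things now and then, are a little off and sometimes report something else, mostly with a low value. They report only what shows in the picture. A call takes as long as a camera call. They do not tell look-alikes from the thing itself.
- spot_in(camera, label): "extent" ([left, top, right, bottom] in pixels, round what is visible of it).
- silhouettes(camera, label): "mask" (400x640 bool, what is visible of it) and "extent" ([left, top, right, bottom] in pixels, round what is visible of it).
- landmark_of(camera, label): "pixel" ([column, row] in pixels: a listed point, or the origin of a listed thing).
The state is a dict: "time_s": time; "joint_positions": joint angles; "qvel": joint speeds; "tau": joint torques, N m; "tcp_pos": TCP position; "eef_rot": TCP orientation; "wrist_force": force on the tool from outside, world axes, zero at the start; "torque": the same for the moment, N m; "gripper_width": finger opening in m.
Only numpy, scipy, OpenCV 4.12 (cv2) and the standard library are available. Lean on these libraries where they do the work, as an engineer would, in place of code of your own. Each camera call takes 0.05 s, during which the arm holds its last target.

## Working session

There is one attempt and no reset: what is moved stays moved. The work goes in short steps, Python scripts to look and compute and a tool call to move; the robot and the scene stay as the last step left them, time stands still between calls to the robot, and variables do not carry over. Pictures are saved under pics/ and viewed, and the job is handed in when it is done.

Besides the shell and the picture viewer there is one more tool, called after "Emit:" as a command line: name --argument value ..., lists and objects as JSON in quotes. jog_arm: Moves the arm, as the interface text tells. Its arguments: {"type":"object","properties":{"xyz":{"type":"array"},"rot":{"type":"array"},"gripper":{"type":"array"}},"required":["xyz","rot","gripper"]}

```bash
ls; mkdir -p pics; cat > h.py <<'E'
import numpy as np,cv2
from station import get_obs, snapshot, sign_off, spot_in, silhouettes, landmark_of, tip_extent
def save(s,n): cv2.imwrite('pics/'+n,s['color'][:,:,::-1])
def px2w(s,u,v,d=None,z=None):
    M=np.linalg.inv(s['world_to_cam'])
    if d is None and z is None: d=s['depth'][int(round(v)),int(round(u))]
    r=np.array([(u-s['cx'])/s['fx'],-(v-s['cy'])/s['fy'],-1.0])
    if z is not None:
        o=M[:3,3]; k=M[:3,:3]@r
        return o+k*(z-o[2])/k[2]
    return M[:3,:3]@(r*d)+M[:3,3]
def w2px(s,p):
    c=s['world_to_cam']@np.append(p,1); return s['cx']+s['fx']*c[0]/-c[2], s['cy']-s['fy']*c[1]/-c[2]
E
python3 - <<'E'
from h import *
print(get_obs())
for n in ['scene','side','wrist']:
    s=snapshot(n); save(s,n+'0.png'); print(n,s['fx'],s['cx'],s['cy'],np.linalg.inv(s['world_to_cam'])[:3].round(3).tolist())
E
```

```text
pics
{'time_s': 0.0, 'joint_positions': array([ 6.59764596e+01,  3.02788818e+01,  8.21567403e+01, -5.18201705e-04,
        6.76884949e+01, -1.02255768e+01]), 'qvel': array([ 0.02855808, -0.03474236,  0.0181006 , -0.02108043,  0.0504963 ,
        0.00259169]), 'tau': array([-3.54857693e-04, -4.40049827e+01, -1.76586592e+01,  6.34166342e-02,
        5.82642120e-02, -1.68457891e-04]), 'tcp_pos': array([0.14877509, 0.60643261, 0.29127041]), 'eef_rot': array([-89.97843757,   0.12223066,  76.20225664]), 'wrist_force': array([-0.91486847, -0.09974365, -0.50607452]), 'torque': array([-0.00250567, -0.05511285, -0.0142029 ]), 'gripper_width': 0.08703030472613546}
scene 404.45207506399754 318.99580300310384 200.2638522098553 [[0.86, 0.302, -0.411, 0.037], [-0.51, 0.539, -0.67, -0.481], [0.019, 0.786, 0.618, 0.769]]
side 465.6236141873275 314.1084172174912 202.15562446377515 [[-0.999, 0.039, -0.03, 0.47], [-0.045, -0.463, 0.885, 1.26], [0.021, 0.885, 0.465, 0.627]]
wrist 309.70691628693146 322.10055256795226 193.40286796681798 [[0.239, -0.938, -0.251, 0.08], [0.971, 0.23, 0.063, 0.623], [-0.001, -0.259, 0.966, 0.384]]
```

View pics/scene0.png

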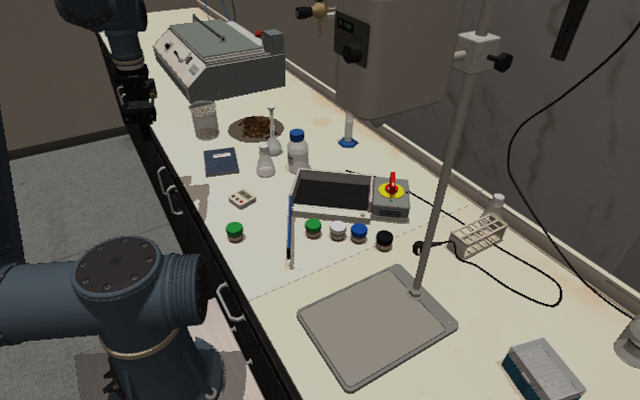

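View pics/side0.png

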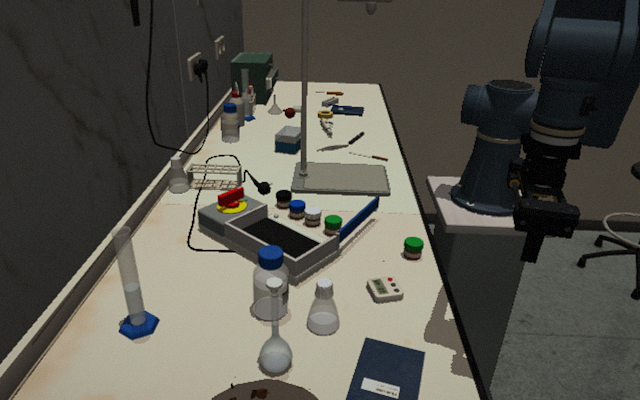

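View pics/wrist0.png

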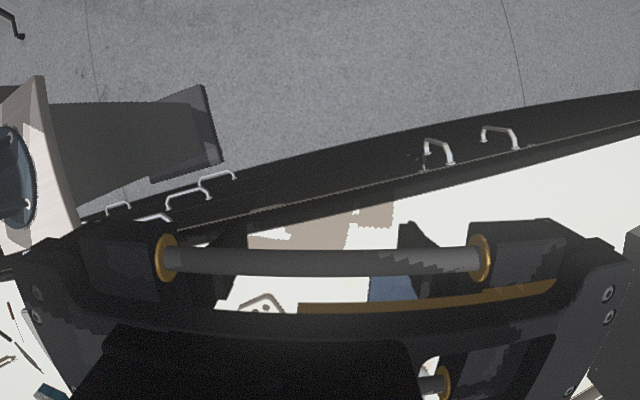

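Both views show the shaker, a row of pots (green, white, blue, black caps; scene about (313,228), (338,231), (359,233), (384,240)) and a lone green pot at scene (235,231). The gate is open. The handle is on.

```bash
python3 - <<'E'
from h import *
S={n:snapshot(n) for n in ['scene','side']}
for lab in ['pot0_mid','pot1_mid','pot2_mid','pot3_mid','timer_mid','bottle_mid','flask_mid','tray','handle_grip','gate_edge','gate_hinge','shaker','stirrer_stand']:
    for n in S:
        zz={'pot':.021,'tim':.01,'bot':.071,'fla':.052,'tra':.03,'han':.09,'gat':.053,'sha':0,'sti':0}[lab[:3]]
        for r in landmark_of(n,lab)[:3]:
            u,v=r['pixel']; print(lab,n,round(r['conf'],2),np.round([u,v],1),px2w(S[n],u,v,z=zz).round(4))
s=S['scene']; c=cv2.resize(s['color'][150:280,210:430],None,fx=3.6,fy=3.6,interpolation=cv2.INTER_CUBIC); cv2.imwrite('pics/crop0.png',c[:,:,::-1])
E
```

```text
pot0_mid scene 0.79 [333.8 230.3] [0.5023 0.1952 0.021 ]
pot0_mid side 0.76 [312.4 212.6] [0.5111 0.1655 0.021 ]
pot1_mid scene 0.85 [385.7 238.2] [0.607 0.1   0.021]
pot1_mid side 0.75 [283.4 198.1] [0.5974 0.0874 0.021 ]
pot1_mid side 0.43 [338.7 235.9] [0.4407 0.2786 0.021 ]
pot2_mid scene 0.71 [359.4 232.4] [0.5586 0.1537 0.021 ]
pot2_mid side 0.81 [298.7 213.1] [0.5476 0.1713 0.021 ]
pot2_mid side 0.34 [276.7 242. ] [0.5896 0.3182 0.021 ]
pot3_mid scene 0.83 [235.1 230.7] [0.2678 0.3259 0.021 ]
pot3_mid scene 0.49 [312.8 229.8] [0.4533 0.2252 0.021 ]
pot3_mid side 0.82 [411.7 247.1] [0.2666 0.3156 0.021 ]
pot3_mid side 0.6 [331.7 226.2] [0.4585 0.2331 0.021 ]
timer_mid scene 0.87 [244.2 196. ] [0.3532 0.4715 0.01  ]
timer_mid scene 0.31 [267.5 161.3] [0.4981 0.6149 0.01  ]
timer_mid side 0.62 [385.2 285.3] [0.341  0.4535 0.01  ]
bottle_mid scene 0.92 [295.1 150.8] [0.5674 0.5408 0.071 ]
bottle_mid scene 0.67 [332.4 200.8] [0.5329 0.2548 0.071 ]
bottle_mid scene 0.47 [393.3 180.9] [0.7433 0.247  0.071 ]
bottle_mid side 0.78 [265.9 282.1] [0.584  0.5398 0.071 ]
flask_mid scene 0.62 [268.7 160.5] [0.478  0.5567 0.052 ]
flask_mid side 0.63 [320.4 306.3] [0.4768 0.5805 0.052 ]
tray scene 0.95 [330.2 194.7] [0.5721 0.3265 0.03  ]
tray side 0.61 [280.  241.5] [0.5803 0.3294 0.03  ]
handle_grip scene 0.47 [392.8 181.9] [0.7196 0.224  0.09  ]
handle_grip side 0.58 [230.9 195.1] [0.717  0.2156 0.09  ]
gate_edge scene 0.68 [292.4 253. ] [0.3498 0.1467 0.053 ]
gate_edge scene 0.39 [246. 196.] [0.3398 0.4149 0.053 ]
gate_edge scene 0.3 [337.3 229. ] [0.4931 0.166  0.053 ]
gate_edge side 0.91 [377.  202.9] [0.3399 0.1558 0.053 ]
gate_edge side 0.63 [279.1 252.4] [0.5732 0.4094 0.053 ]
gate_hinge scene 0.47 [290.9 202.3] [0.4391 0.3257 0.053 ]
gate_hinge side 0.97 [339.2 234.8] [0.4411 0.3254 0.053 ]
shaker scene 0.66 [332.4 202.5] [0.5789 0.3226 0.    ]
```

View pics/crop0.png

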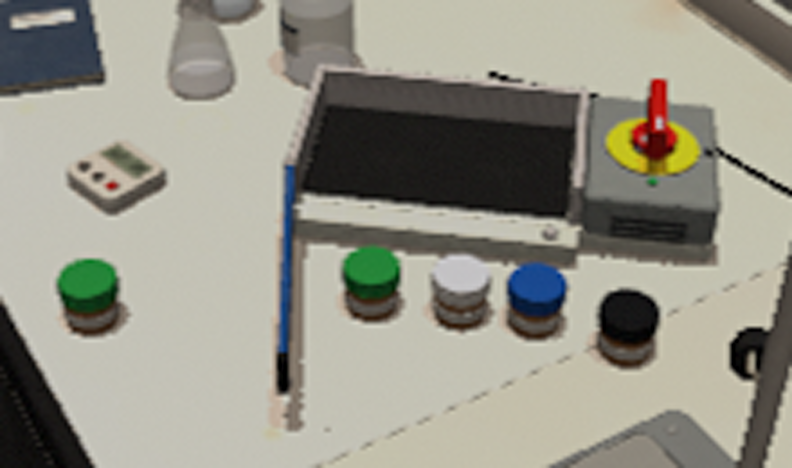

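```bash
cat >> h.py <<'E'
def cloud(s):
    v,u=np.mgrid[0:400,0:640]; d=s['depth']
    P=np.stack([(u-s['cx'])/s['fx']*d,-(v-s['cy'])/s['fy']*d,-d],-1)
    M=np.linalg.inv(s['world_to_cam']); W=P@M[:3,:3].T+M[:3,3]; W[d==0]=np.nan
    return W
def shaker():  # tmp
    pass
E
python3 - <<'E'
from h import *
for n in ['scene','side']:
    s=snapshot(n); W=cloud(s); z=W[...,2]
    for nm,g in dict(g3=(.455,.23),w0=(.507,.18),b2=(.553,.162),k1=(.602,.094),gL=(.267,.32)).items():
        m=(np.hypot(W[...,0]-g[0],W[...,1]-g[1])<.04)&(z>.034)&(z<.052)
        p=W[m]; 
        if len(p)<5: print(nm,len(p)); continue
        print(n,nm,len(p),'zmed',np.median(p[:,2]).round(4),cv2.minEnclosingCircle(p[:,:2].astype(np.float32)))
    for lab in ['pot0_mid','pot1_mid','pot2_mid','pot3_mid','shaker','handle_grip','gate','timer_mid','bottle_mid','flask_mid']:
        for r in silhouettes(n,lab)[:2]:
            p=W[r['mask']]; p=p[np.isfinite(p[:,0])]
            if lab=='shaker':
                for lo,hi in((.063,.069),(.058,.0635),(.026,.034)):
                    q=p[(p[:,2]>lo)&(p[:,2]<hi)]
                    if len(q)>4: print('  lev',lo,len(q),cv2.minAreaRect(q[:,:2].astype(np.float32)))
            else: 
                print(n,lab,round(r['conf'],2),r['extent'],len(p),np.median(p,0).round(3),np.percentile(p,[5,95],axis=0).round(3).tolist())
                if lab in('handle_grip','gate'):
                    print(cv2.minAreaRect(p[:,:2].astype(np.float32)))
E
```

```text
scene g3 163 zmed 0.041 ((0.453107625246048, 0.22825407981872559), 0.022512663155794144)
scene w0 187 zmed 0.041 ((0.5146152973175049, 0.1801394373178482), 0.034010838717222214)
scene b2 190 zmed 0.0412 ((0.5441416501998901, 0.1612122356891632), 0.034246839582920074)
scene k1 177 zmed 0.0412 ((0.5930095911026001, 0.094338558614254), 0.023426590487360954)
scene gL 171 zmed 0.0409 ((0.2639564573764801, 0.3197932541370392), 0.02384491078555584)
scene pot0_mid 0.62 [331.1, 221.2, 346.4, 243.0] 264 [0.502 0.178 0.039] [[0.488, 0.168, 0.007], [0.523, 0.202, 0.043]]
scene pot1_mid 0.54 [372.0, 230.2, 392.5, 252.9] 318 [0.587 0.087 0.038] [[0.573, 0.074, 0.004], [0.61, 0.112, 0.043]]
scene pot2_mid 0.76 [350.9, 222.3, 368.2, 246.1] 305 [0.544 0.143 0.038] [[0.531, 0.131, 0.004], [0.567, 0.166, 0.044]]
scene pot3_mid 0.84 [226.2, 224.6, 240.0, 239.7] 317 [0.261 0.309 0.037] [[0.243, 0.3, 0.002], [0.281, 0.335, 0.043]]
scene pot3_mid 0.63 [301.4, 217.7, 320.9, 239.5] 291 [0.448 0.22  0.038] [[0.433, 0.209, 0.004], [0.469, 0.245, 0.043]]
  lev 0.063 498 ((0.5483576655387878, 0.2109869420528412)
[... 3674 characters left out ...]
de gate 0.36 [324.0, 214.8, 343.7, 238.1] 285 [0.456 0.245 0.034] [[0.438, 0.221, 0.006], [0.473, 0.252, 0.043]]
((0.4604639708995819, 0.27489161491394043), (0.12872783839702606, 0.040661364793777466), 82.14452362060547)
side timer_mid 0.74 [341.7, 197.1, 378.4, 239.8] 555 [0.388 0.242 0.055] [[0.335, 0.091, -0.0], [0.434, 0.329, 0.07]]
side timer_mid 0.68 [365.2, 275.9, 404.8, 302.8] 722 [0.344 0.479 0.017] [[0.314, 0.444, 0.004], [0.373, 0.501, 0.02]]
side bottle_mid 0.82 [250.1, 244.9, 287.2, 317.7] 1872 [0.576 0.56  0.095] [[0.544, 0.534, 0.012], [0.602, 0.572, 0.142]]
side bottle_mid 0.68 [277.0, 188.4, 294.3, 208.5] 268 [0.595 0.111 0.032] [[0.577, 0.081, 0.002], [0.614, 0.118, 0.043]]
```

```bash
python3 - <<'E'
from h import *
T=np.array([.576,.328]);yaw=np.radians(52)
X=np.array([np.cos(yaw),np.sin(yaw)]);Y=np.array([-X[1],X[0]])
ims=[]
for n in ['scene','side']:
    s=snapshot(n);W=cloud(s).reshape(-1,3);W=W[np.isfinite(W[:,0])]
    a=(W[:,:2]-T)@X;b=(W[:,:2]-T)@Y
    im=np.zeros((250,400),np.uint8)
    i=(125-a*1000/1).astype(int)  # 1mm rows
    # back up; columns 1mm y left
    j=(150-b*1000/1).astype(int)
    ok=(i>=0)&(i<250)&(j>=0)&(j<400)&(W[:,2]<.12)&(W[:,2]>-.01)
    im[i[ok],j[ok]]=np.clip(W[ok,2]*2000+20,1,255)
    ims.append(cv2.dilate(im,np.ones((3,3))))
    # stats
    z=W[:,2]
    def st(nm,m,q): print(n,nm,m.sum(),np.percentile(q[m],[3,20,50,80,97]).round(4) if m.sum() else '')
    rt=(z>.063)&(z<.069)
    st('back x',rt&(abs(b)<.09)&(a>.04)&(a<.09),a)
    st('left y',rt&(abs(a)<.045)&(b>.09)&(b<.13),b)
    st('right y',rt&(abs(a)<.045)&(b<-.09)&(b>-.14),b)
    pod=(z>.058)&(z<.0635)&(b<-.10)&(b>-.25)&(abs(a)<.1)
    st('pod y',pod,b); st('pod x',pod&(b<-.13)&(b>-.21),a)
    h=(z>.1)&(z<.108)&(abs(a)<.06)&(b<-.12)&(b>-.22)
    st('hnd x',h,a);st('hnd y',h,b)
    # back rail slope
    m=rt&(abs(b)<.1)&(a>.055)&(a<.078); print('slope deg',np.degrees(np.polyfit(b[m],a[m],1)))
    g=(z>.06)&(z<.075)&(b>.06)&(a<-.075)&(a>-.32)&(b<.2)
    if g.sum()>5: print('gate',g.sum(),cv2.fitLine(np.stack([a[g],b[g]],1).astype(np.float32),cv2.DIST_HUBER,0,.01,.01).ravel())
for n in ['scene','side']:
    s=snapshot(n);W=cloud(s).reshape(-1,3);W=W[np.isfinite(W[:,0])]
    m=(W[:,2]>.012)&(W[:,2]<.021)&(W[:,0]>.4)&(W[:,1]<.05)&(W[:,1]>-.35)&(W[:,0]<.9); print('plate',m.sum(),cv2.minAreaRect(W[m][:,:2].astype(np.float32)))
    m=(W[:,2]>.1)&(W[:,2]<.45)&(W[:,0]>.5)&(W[:,1]<.02)&(W[:,1]>-.35)&(W[:,0]<1); print('col',m.sum(),np.median(W[m],0))
cv2.imwrite('pics/top0.png',np.vstack(ims))
E
```

```text
scene back x 98 [0.0639 0.0657 0.068  0.0708 0.0734]
scene left y 46 [0.1085 0.1096 0.1124 0.1145 0.1161]
scene right y 50 [-0.1373 -0.118  -0.1159 -0.1132 -0.1118]
scene pod y 731 [-0.2221 -0.2073 -0.1668 -0.1351 -0.1187]
scene pod x 502 [-0.0678 -0.0547 -0.0268  0.0421  0.0647]
scene hnd x 78 [-0.0359 -0.0246 -0.0031  0.0218  0.0359]
scene hnd y 78 [-0.1792 -0.1773 -0.1729 -0.1698 -0.1672]
slope deg [0.69869531 3.90637647]
gate 165 [ 0.9862866   0.16504163 -0.19097312  0.0930948 ]
side back x 130 [0.0667 0.0699 0.0726 0.0745 0.0761]
side left y 94 [0.1079 0.1105 0.113  0.1149 0.116 ]
side right y 86 [-0.138  -0.1175 -0.1147 -0.1123 -0.1104]
side pod y 704 [-0.2194 -0.1884 -0.1536 -0.1324 -0.1112]
side pod x 528 [-0.0608 -0.0387  0.0334  0.0592  0.0708]
side hnd x 105 [-0.0295 -0.0148  0.0077  0.0296  0.0393]
side hnd y 105 [-0.1796 -0.1759 -0.1705 -0.1681 -0.1656]
slope deg [0.63607532 4.14349617]
gate 231 [ 0.9885131   0.15113512 -0.19816136  0.09379214]
plate 6399 ((0.6478865146636963, -0.15895606577396393), (0.3811996579170227, 0.4957262873649597), 89.97923278808594)
col 18498 [ 0.97307458 -0.11417229  0.26985816]
plate 1767 ((0.6497374773025513, -0.14933395385742188), (0.3986199200153351, 0.4994184374809265), 89.99185180664062)
col 5551 [ 0.97362751 -0.10954507  0.28814049]
```

View pics/top0.png

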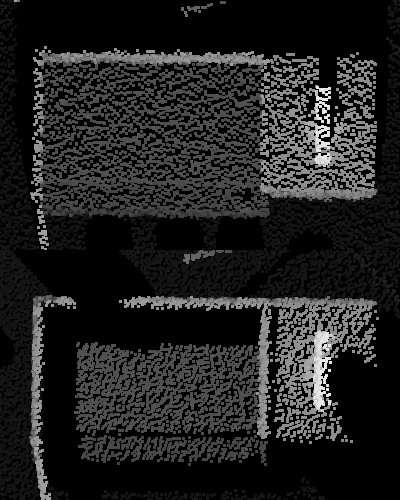

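```bash
cat >> h.py <<'E'
T=np.array([.578,.330]);yaw=np.radians(51.5)
SX=np.array([np.cos(yaw),np.sin(yaw)]);SY=np.array([-SX[1],SX[0]])
def sh(x,y): return T+x*SX+y*SY
def tosh(p): p=np.asarray(p)[:2]-T; return np.array([p@SX,p@SY])
from scipy.spatial.transform import Rotation as Ro
def go(xyz,yawdeg,base=None):
    """print tool-frame row numbers to reach TCP xyz with tool x at yaw (tool down)"""
    o=get_obs(); R0=Ro.from_euler('xyz',o['eef_rot'],degrees=True)
    R1=Ro.from_euler('xyz',[-90,0,yawdeg],degrees=True)
    d=R0.inv().apply(np.asarray(xyz)-o['tcp_pos']); r=(R0.inv()*R1).as_rotvec()/np.pi
    print('xyz',(d/.5).round(4).tolist(),'rot',r.round(4).tolist(),'dist',np.linalg.norm(d).round(3),'deg',(np.linalg.norm(r)*180).round(1))
E
python3 - <<'E'
from h import *
s=snapshot('scene')
for u,v in [(298,318),(398,266),(457,323),(350,385),(378,325),(415,293)]: print(px2w(s,u,v,z=.017).round(3))
W=cloud(s)
for u,v in [(360,50),(350,110),(430,100),(440,10),(415,250)]: print(W[v,u].round(3))
print('handle',sh(0,-.172),'pots',tosh((.453,.23)),tosh((.507,.19)),tosh((.551,.154)),tosh((.595,.095)))
go([.713,.2235,.25],-38.5)
E
```

```text
[ 0.284 -0.003  0.017]
[0.574 0.008 0.017]
[ 0.579 -0.187  0.017]
[ 0.298 -0.185  0.017]
[ 0.426 -0.105  0.017]
[ 0.554 -0.079  0.017]
[ 0.319 -0.104  0.619]
[ 0.322 -0.089  0.538]
[ 0.431 -0.119  0.541]
[ 0.421 -0.116  0.654]
[0.647 0.027 0.02 ]
handle [0.7126086  0.22292748] pots [-0.15607515  0.03557456] [-0.15376368 -0.03158687] [-0.15454693 -0.08843216] [-0.17333017 -0.15959528]
xyz [-0.4758, 0.0845, -1.2783] rot [0.0, 0.6373, -0.0] dist 0.683 deg 114.7
```

Emit:
jog_arm --xyz '[[-0.476, 0.085, -1.0], [-0.476, 0.085, -1.0], [-0.476, 0.085, -1.0], [-0.476, 0.085, -1.0], [-0.476, 0.085, -1.0]]' --rot '[[0, 0.637, 0], [0, 0.637, 0], [0, 0.637, 0], [0, 0.637, 0], [0, 0.637, 0]]' --gripper '[100, 100, 100, 100, 100]'

```text
time_s: 3.52
tcp_pos: [0.3918, 0.4086, 0.2685]
eef_rot: [-90.0, -0.1, 22.1]
wrist_force: [0.3, 1.1, 0.9]
gripper_width: 0.0539
```

```bash
python3 - <<'E'
from h import *
go([.713,.2235,.25],-38.5)
E
```

```text
xyz [0.4555, 0.0371, -0.5849] rot [-0.0002, 0.3369, 0.0002] dist 0.371 deg 60.6
```

Emit:
jog_arm --xyz '[[0.456, 0.037, -0.585], [0.456, 0.037, -0.585], [0.456, 0.037, -0.585], [0.456, 0.037, -0.585], [0.456, 0.037, -0.585]]' --rot '[[0, 0.337, 0], [0, 0.337, 0], [0, 0.337, 0], [0, 0.337, 0], [0, 0.337, 0]]' --gripper '[100, 100, 100, 100, 100]'

```text
time_s: 4.15
tcp_pos: [0.6635, 0.2545, 0.2527]
eef_rot: [-90.0, -0.0, -31.6]
wrist_force: [1.3, 0.3, 0.9]
gripper_width: 0.0528
```

```bash
python3 - <<'E'
from h import *
go([.713,.2235,.25],-38.5)
E
```

```text
xyz [0.1169, 0.0054, -0.001] rot [-0.0001, 0.0384, 0.0] dist 0.058 deg 6.9
```

Emit:
jog_arm --xyz '[[0.117, 0.005, 0], [0.117, 0.005, 0], [0.117, 0.005, 0]]' --rot '[[0, 0.038, 0], [0, 0.038, 0], [0, 0.038, 0]]' --gripper '[100, 100, 100]'

```text
time_s: 4.53
tcp_pos: [0.7112, 0.2253, 0.2496]
eef_rot: [-90.1, 0.1, -38.1]
wrist_force: [-1.3, 1.0, -0.3]
gripper_width: 0.0531
```

```bash
python3 - <<'E'
from h import *
go([.713,.2235,.141],-38.5)
print(get_obs()['joint_positions'])
s=snapshot('scene');save(s,'sc1.png');s=snapshot('wrist');save(s,'w1.png')
E
```

```text
xyz [0.0055, 0.2171, -0.0004] rot [0.0003, 0.0024, -0.0006] dist 0.109 deg 0.4
[9.01116450e+00 4.24065944e+01 6.44915369e+01 3.60462348e-02
 7.32114189e+01 4.70713649e+01]
```

View pics/sc1.png

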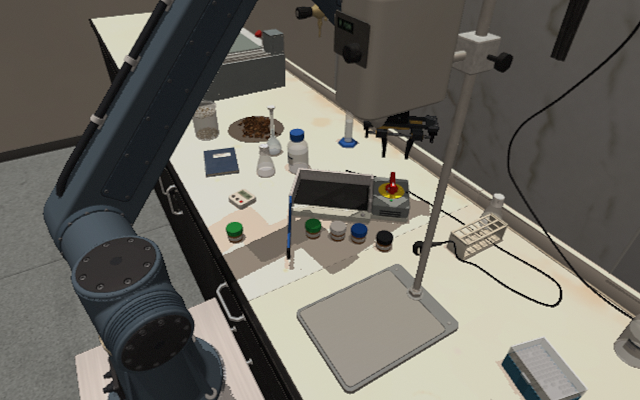

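View pics/w1.png

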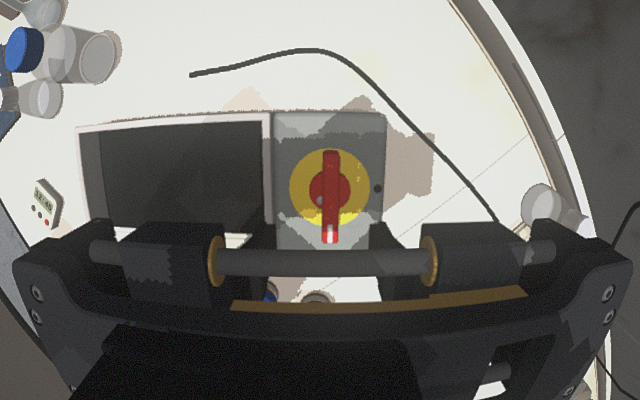

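The wrist view shows the bar upright at about (330,195), between the fingers and parallel to them. Going down onto it.

Emit:
jog_arm --xyz '[[0.005, 0.11, 0], [0.005, 0.2, 0], [0.005, 0.217, 0], [0.005, 0.217, 0], [0.005, 0.217, 0]]' --rot '[[0, 0.002, 0], [0, 0.002, 0], [0, 0.002, 0], [0, 0.002, 0], [0, 0.002, 0]]' --gripper '[100, 100, 100, 150, 255]'

```text
time_s: 5.25
tcp_pos: [0.7152, 0.2246, 0.1448]
eef_rot: [-89.8, -0.2, -38.4]
wrist_force: [1.0, -0.7, -0.3]
gripper_width: 0.0401
```

Emit:
jog_arm --xyz '[[0, 0, 0], [0, 0, 0], [0, 0, 0], [0, 0, 0]]' --rot '[[0, 0, 0], [0, 0, 0], [0, 0, 0], [0, 0, 0]]' --gripper '[255, 255, 255, 255]'

```text
time_s: 5.75
tcp_pos: [0.7162, 0.2236, 0.1453]
eef_rot: [-89.7, -0.3, -38.5]
wrist_force: [1.2, -1.7, 6.9]
gripper_width: 0.0136
```

Emit:
jog_arm --xyz '[[0, 0, 0], [0, 0, 0], [0, 0, 0], [0, 0, 0], [0, 0, 0]]' --rot '[[0, -0.05, 0], [0, -0.1, 0], [0, -0.15, 0], [0, -0.2, 0], [0, -0.25, 0]]' --gripper '[255, 255, 255, 255, 255]'

```text
time_s: 6.38
tcp_pos: [0.7155, 0.2238, 0.1452]
eef_rot: [-90.0, -0.3, 6.8]
wrist_force: [1.6, 0.1, 7.5]
gripper_width: 0.0139
```

Emit:
jog_arm --xyz '[[0, 0, 0], [0, 0, 0], [0, 0, 0], [0, 0, 0], [0, 0, 0]]' --rot '[[0, -0.05, 0], [0, -0.1, 0], [0, -0.15, 0], [0, -0.2, 0], [0, -0.25, 0]]' --gripper '[255, 255, 255, 255, 255]'

```text
time_s: 7.0
tcp_pos: [0.715, 0.2235, 0.1452]
eef_rot: [-90.2, -0.1, 51.9]
wrist_force: [-0.5, -1.4, 9.0]
gripper_width: 0.0139
```

Emit:
jog_arm --xyz '[[0, 0, 0], [0, 0, 0], [0, 0, 0], [0, 0, 0]]' --rot '[[0, 0, 0], [0, 0, 0], [0, 0, 0], [0, 0, 0]]' --gripper '[255, 255, 120, 80]'

```text
time_s: 7.5
tcp_pos: [0.7162, 0.2253, 0.1453]
eef_rot: [-90.2, -0.5, 51.5]
wrist_force: [2.1, 3.6, 6.2]
gripper_width: 0.0264
```

```bash
python3 - <<'E'
from h import *
s=snapshot('side');save(s,'sd2.png');s=snapshot('wrist');save(s,'w2.png'); print(get_obs()['joint_positions'])
E
```

```text
[  8.92438458  48.93038036  68.05767631   0.15534295  62.47102583
 -42.6940595 ]
```

View pics/w2.png

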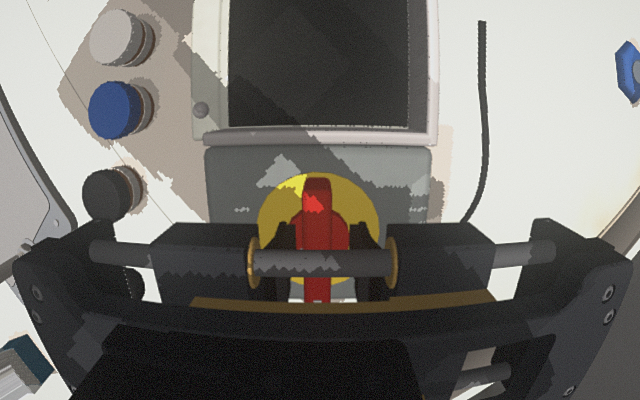

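The bar now lies along the shaker's y with the pointer at the right (about (317,300)), so the handle is off. Lifting.

Emit:
jog_arm --xyz '[[0, -0.04, 0], [0, -0.12, 0], [0, -0.21, 0], [0, -0.21, 0]]' --rot '[[0, 0, 0], [0, 0, 0], [0, 0, 0], [0, 0, 0]]' --gripper '[80, 80, 80, 80]'

```text
time_s: 8.1
tcp_pos: [0.7159, 0.2242, 0.2535]
eef_rot: [-90.4, -0.4, 51.6]
wrist_force: [0.1, 0.0, 1.1]
gripper_width: 0.0597
```

```bash
cat >> h.py <<'E'
GUESS=dict(g3=(.453,.23),w0=(.507,.19),b2=(.551,.154),k1=(.595,.095))
def pots(g=GUESS,cams=('scene','side'),win=.05):
    # fit cap-top circles: per cam, points near cap top z, robust centre by radius-22 template
    out={}
    for n in cams:
        s=snapshot(n);W=cloud(s);z=W[...,2]; hsv=cv2.cvtColor(s['color'],cv2.COLOR_RGB2HSV)
        for k,c in g.items():
            zt=c[2] if len(c)>2 else .042
            m=(np.hypot(W[...,0]-c[0],W[...,1]-c[1])<win)&(abs(z-zt)<.0045)
            lab,st=cv2.connectedComponents(m.astype(np.uint8))
            best=None
            for i in range(1,lab):
                p=W[st==i]
                if len(p)<25: continue
                cc,r=cv2.minEnclosingCircle(p[:,:2].astype(np.float32))
                col=np.median(s['color'][st==i],0)
                print(n,k,len(p),np.round(cc,4),'r',round(r,4),'z',np.median(p[:,2]).round(4),'rgb',col)
    return out
E
python3 - <<'E'
from h import *
pots()
save(snapshot('scene'),'sc3.png')
E
```

```text
scene g3 147 [0.4533 0.2281] r 0.0229 z 0.0407 rgb [18. 66. 28.]
scene w0 148 [0.5079 0.1874] r 0.0234 z 0.0412 rgb [151. 143. 134.]
scene w0 33 [0.5402 0.1602] r 0.0163 z 0.0413 rgb [16. 46. 93.]
scene b2 45 [0.5147 0.18  ] r 0.0187 z 0.0407 rgb [151. 143. 134.]
scene b2 151 [0.5516 0.1515] r 0.0229 z 0.0411 rgb [16. 46. 93.]
scene k1 159 [0.594  0.0954] r 0.023 z 0.0414 rgb [24. 24. 25.]
side g3 137 [0.4558 0.2327] r 0.0231 z 0.0413 rgb [ 9. 47. 17.]
side w0 34 [0.5432 0.1657] r 0.0168 z 0.041 rgb [ 6.  28.  67.5]
side w0 125 [0.5091 0.19  ] r 0.0228 z 0.0413 rgb [125. 121. 111.]
side b2 112 [0.5541 0.1546] r 0.0237 z 0.0416 rgb [ 7.5 29.  72. ]
side b2 34 [0.5195 0.1842] r 0.0166 z 0.0411 rgb [125. 121. 112.]
side k1 103 [0.597  0.0958] r 0.0258 z 0.0412 rgb [13. 13. 13.]
```

View pics/sc3.png

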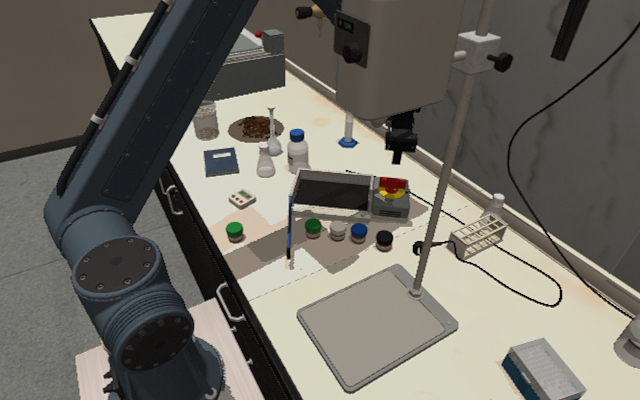

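```bash
python3 - <<'E'
from h import *
go([.5955,.0956,.17],51.5)
for y in(-.075,-.025,.025,.075): print(sh(0,y))
E
```

```text
xyz [-0.3461, 0.1533, 0.0244] rot [-0.0005, 0.0004, -0.0005] dist 0.19 deg 0.1
[0.63669561 0.2833114 ]
[0.5975652  0.31443713]
[0.5584348  0.34556287]
[0.51930439 0.3766886 ]
```

Emit:
jog_arm --xyz '[[-0.12, 0.02, 0.01], [-0.24, 0.06, 0.02], [-0.346, 0.12, 0.024], [-0.346, 0.15, 0.024], [-0.346, 0.15, 0.024]]' --rot '[[0, 0, 0], [0, 0, 0], [0, 0, 0], [0, 0, 0], [0, 0, 0]]' --gripper '[70, 70, 70, 70, 70]'

```text
time_s: 8.88
tcp_pos: [0.5963, 0.0958, 0.1699]
eef_rot: [-89.8, 0.1, 51.5]
wrist_force: [0.4, 0.1, -0.4]
gripper_width: 0.0632
```

```bash
python3 - <<'E'
from h import *
print(get_obs()['gripper_width'])
go([.5955,.0956,.084],51.5)
s=snapshot('wrist');save(s,'w4.png'); 
E
```

```text
0.06319758735674864
xyz [-0.0009, 0.1717, 0.0005] rot [-0.001, 0.0001, -0.0006] dist 0.086 deg 0.2
```

View pics/w4.png

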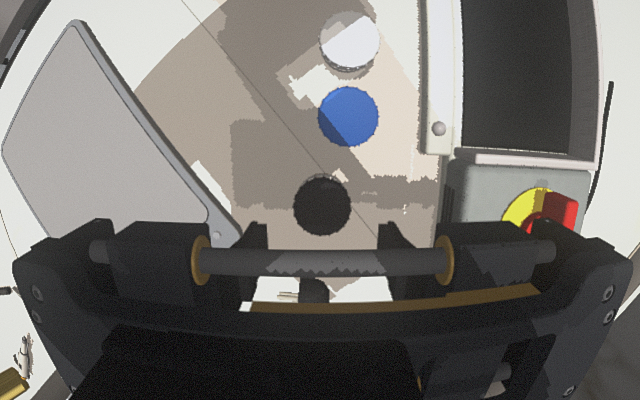

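The black cap at (322,205) is centred between the fingers, so I descend and grip.

Emit:
jog_arm --xyz '[[0, 0.1, 0], [0, 0.172, 0], [0, 0.172, 0], [0, 0.172, 0], [0, 0.172, 0]]' --rot '[[0, 0, 0], [0, 0, 0], [0, 0, 0], [0, 0, 0], [0, 0, 0]]' --gripper '[70, 70, 70, 255, 255]'

```text
time_s: 9.55
tcp_pos: [0.5984, 0.0961, 0.0878]
eef_rot: [-90.2, -0.1, 51.6]
wrist_force: [0.3, -0.3, 0.1]
gripper_width: 0.0506
```

Emit:
jog_arm --xyz '[[0, 0, 0], [0, 0, 0], [0, -0.1, 0], [0, -0.2, 0], [0, -0.24, 0]]' --rot '[[0, 0, 0], [0, 0, 0], [0, 0, 0], [0, 0, 0], [0, 0, 0]]' --gripper '[255, 255, 255, 255, 255]'

```text
time_s: 10.18
tcp_pos: [0.5981, 0.0958, 0.2093]
eef_rot: [-90.3, -0.2, 51.6]
wrist_force: [0.4, -0.3, -0.1]
gripper_width: 0.0431
```

```bash
python3 - <<'E'
from h import *
go([.6367,.2833,.2],51.5)
E
```

```text
xyz [0.3416, 0.0191, 0.1728] rot [0.0015, 0.0004, 0.0012] dist 0.192 deg 0.3
```

Emit:
jog_arm --xyz '[[0.11, 0, 0.055], [0.22, 0.01, 0.11], [0.342, 0.019, 0.173], [0.342, 0.019, 0.173], [0.342, 0.019, 0.173]]' --rot '[[0, 0, 0], [0, 0, 0], [0, 0, 0], [0, 0, 0], [0, 0, 0]]' --gripper '[255, 255, 255, 255, 255]'

```text
time_s: 10.8
tcp_pos: [0.6347, 0.2838, 0.1959]
eef_rot: [-90.0, 0.1, 51.7]
wrist_force: [0.7, 0.2, -1.1]
gripper_width: 0.0433
```

```bash
python3 - <<'E'
from h import *
go([.6367,.2833,.118],51.5)
E
```

```text
xyz [0.0019, 0.1558, -0.0039] rot [-0.0001, 0.0009, -0.0004] dist 0.078 deg 0.2
```

Emit:
jog_arm --xyz '[[0.002, 0.08, -0.004], [0.002, 0.14, -0.004], [0.002, 0.154, -0.004], [0.002, 0.154, -0.004]]' --rot '[[0, 0, 0], [0, 0, 0], [0, 0, 0], [0, 0, 0]]' --gripper '[255, 255, 255, 255]'

```text
time_s: 11.3
tcp_pos: [0.6377, 0.2816, 0.1198]
eef_rot: [-90.0, 0.0, 51.5]
wrist_force: [-0.4, 0.3, -0.5]
gripper_width: 0.0435
```

Emit:
jog_arm --xyz '[[0, 0.006, 0], [0, 0.006, 0]]' --rot '[[0, 0, 0], [0, 0, 0]]' --gripper '[255, 255]'

```text
time_s: 11.55
tcp_pos: [0.6387, 0.2828, 0.1176]
eef_rot: [-90.1, -0.1, 51.6]
wrist_force: [1.0, -1.1, 1.8]
gripper_width: 0.0434
```

Contact is just showing (+1.8 N), so I release to about 60 mm and lift.

Emit:
jog_arm --xyz '[[0, 0, 0], [0, 0, 0], [0, 0, 0], [0, -0.08, 0], [0, -0.18, 0]]' --rot '[[0, 0, 0], [0, 0, 0], [0, 0, 0], [0, 0, 0], [0, 0, 0]]' --gripper '[75, 75, 75, 75, 75]'

```text
time_s: 12.18
tcp_pos: [0.6365, 0.2829, 0.2053]
eef_rot: [-89.8, 0.2, 51.6]
wrist_force: [-1.0, -0.9, -0.7]
gripper_width: 0.0612
```

```bash
python3 - <<'E'
from h import *
G=dict(GUESS); p=sh(0,-.075); G['k1']=(p[0],p[1],.072)
pots(G)
go([.553,.153,.19],51.5)
E
```

```text
scene g3 147 [0.4523 0.2281] r 0.0241 z 0.0414 rgb [22. 84. 35.]
scene w0 146 [0.5059 0.1879] r 0.0231 z 0.0412 rgb [149. 141. 132.]
scene w0 32 [0.5395 0.1616] r 0.0151 z 0.0412 rgb [ 28.   79.  148.5]
scene b2 42 [0.5152 0.1808] r 0.0191 z 0.0414 rgb [149. 141. 132.]
scene b2 154 [0.5516 0.1509] r 0.0239 z 0.0414 rgb [ 28.  79. 155.]
scene k1 116 [0.6357 0.2838] r 0.0239 z 0.0712 rgb [11. 10. 11.]
side g3 136 [0.4571 0.2318] r 0.0242 z 0.0414 rgb [11. 66. 22.]
side w0 27 [0.5434 0.1622] r 0.0182 z 0.0418 rgb [  9.  44. 108.]
side w0 126 [0.5102 0.191 ] r 0.0239 z 0.0411 rgb [128. 123. 114.]
side b2 111 [0.5527 0.1533] r 0.0237 z 0.0415 rgb [ 14.  60. 142.]
side b2 35 [0.5168 0.1843] r 0.018 z 0.0411 rgb [128. 123. 114.]
side k1 144 [0.6369 0.2856] r 0.0235 z 0.0717 rgb [6. 6. 6.]
xyz [-0.3154, 0.0428, -0.0251] rot [0.0024, 0.0005, 0.0033] dist 0.16 deg 0.7
```

Emit:
jog_arm --xyz '[[-0.11, 0, -0.01], [-0.22, 0.01, -0.02], [-0.315, 0.04, -0.025], [-0.315, 0.06, -0.025], [-0.315, 0.06, -0.025]]' --rot '[[0, 0, 0], [0, 0, 0], [0, 0, 0], [0, 0, 0], [0, 0, 0]]' --gripper '[70, 70, 70, 70, 70]'

```text
time_s: 12.9
tcp_pos: [0.5498, 0.1521, 0.1756]
eef_rot: [-90.0, -0.0, 51.5]
wrist_force: [-0.6, 0.4, 0.5]
gripper_width: 0.0633
```

```bash
python3 - <<'E'
from h import *
go([.5525,.1525,.086],51.5)
s=snapshot('wrist');save(s,'w5.png')
E
```

```text
xyz [0.004, 0.1792, -0.0039] rot [-0.0002, 0.0002, 0.0] dist 0.09 deg 0.0
```

View pics/w5.png

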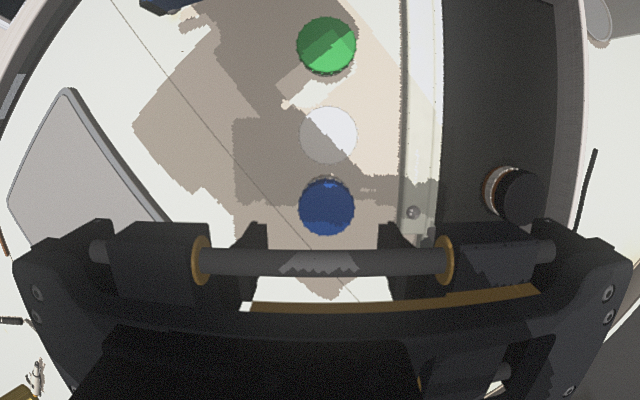

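The blue cap at (326,206) is centred within a couple of mm.

Emit:
jog_arm --xyz '[[0.004, 0.1, -0.004], [0.004, 0.178, -0.004], [0.004, 0.178, -0.004], [0.004, 0.178, -0.004], [0.004, 0.178, -0.004]]' --rot '[[0, 0, 0], [0, 0, 0], [0, 0, 0], [0, 0, 0], [0, 0, 0]]' --gripper '[70, 70, 70, 255, 255]'

```text
time_s: 13.58
tcp_pos: [0.5537, 0.1527, 0.0891]
eef_rot: [-90.2, -0.2, 51.6]
wrist_force: [-0.5, -1.2, 0.2]
gripper_width: 0.0505
```

Emit:
jog_arm --xyz '[[0, 0, 0], [0, 0, 0], [0, -0.1, 0], [0, -0.2, 0], [0, -0.24, 0]]' --rot '[[0, 0, 0], [0, 0, 0], [0, 0, 0], [0, 0, 0], [0, 0, 0]]' --gripper '[255, 255, 255, 255, 255]'

```text
time_s: 14.2
tcp_pos: [0.5533, 0.1523, 0.2106]
eef_rot: [-90.2, -0.2, 51.6]
wrist_force: [0.1, 1.0, -2.2]
gripper_width: 0.0434
```

```bash
python3 - <<'E'
from h import *
go([.5976,.3144,.2],51.5)
E
```

```text
xyz [0.309, 0.0218, 0.1322] rot [0.0013, 0.0004, 0.0011] dist 0.168 deg 0.3
```

Emit:
jog_arm --xyz '[[0.11, 0, 0.05], [0.22, 0.01, 0.1], [0.309, 0.022, 0.132], [0.309, 0.022, 0.132], [0.309, 0.022, 0.132]]' --rot '[[0, 0, 0], [0, 0, 0], [0, 0, 0], [0, 0, 0], [0, 0, 0]]' --gripper '[255, 255, 255, 255, 255]'

```text
time_s: 14.82
tcp_pos: [0.5957, 0.3137, 0.1959]
eef_rot: [-90.0, 0.1, 51.6]
wrist_force: [-0.4, -0.6, -0.1]
gripper_width: 0.0436
```

```bash
python3 - <<'E'
from h import *
go([.5976,.3144,.119],51.5)
E
```

```text
xyz [0.0037, 0.1538, -0.0022] rot [-0.0002, 0.0006, -0.0006] dist 0.077 deg 0.2
```

Emit:
jog_arm --xyz '[[0.002, 0.08, -0.002], [0.002, 0.14, -0.002], [0.002, 0.153, -0.002], [0.002, 0.158, -0.002], [0.002, 0.158, -0.002]]' --rot '[[0, 0, 0], [0, 0, 0], [0, 0, 0], [0, 0, 0], [0, 0, 0]]' --gripper '[255, 255, 255, 255, 255]'

```text
time_s: 15.45
tcp_pos: [0.5975, 0.3128, 0.1191]
eef_rot: [-90.0, 0.1, 51.5]
wrist_force: [-2.1, -1.4, 3.4]
gripper_width: 0.0433
```

Emit:
jog_arm --xyz '[[0, 0, 0], [0, 0, 0], [0, 0, 0], [0, -0.08, 0], [0, -0.18, 0]]' --rot '[[0, 0, 0], [0, 0, 0], [0, 0, 0], [0, 0, 0], [0, 0, 0]]' --gripper '[75, 75, 75, 75, 75]'

```text
time_s: 16.08
tcp_pos: [0.5972, 0.3142, 0.2064]
eef_rot: [-89.9, 0.2, 51.6]
wrist_force: [1.1, -0.0, -0.7]
gripper_width: 0.0612
```

```bash
python3 - <<'E'
from h import *
G=dict(GUESS); p=sh(0,-.075); G['k1']=(p[0],p[1],.072)
p=sh(0,-.025); G['b2']=(p[0],p[1],.072)
pots(G)
go([.508,.1893,.178],51.5)
E
```

```text
scene g3 146 [0.4536 0.2282] r 0.0231 z 0.041 rgb [23. 83. 34.]
scene w0 145 [0.5061 0.1872] r 0.0231 z 0.0414 rgb [161. 155. 150.]
scene b2 112 [0.5939 0.3108] r 0.0228 z 0.0714 rgb [11. 34. 69.]
scene b2 55 [0.6297 0.2889] r 0.0221 z 0.071 rgb [12. 12. 12.]
scene k1 50 [0.6005 0.3066] r 0.0193 z 0.0715 rgb [12.5 35.  70. ]
scene k1 117 [0.6353 0.2827] r 0.0243 z 0.071 rgb [12. 12. 12.]
side g3 134 [0.4536 0.2301] r 0.0247 z 0.0416 rgb [11. 64. 21.]
side w0 124 [0.5097 0.1912] r 0.0241 z 0.0411 rgb [144.  143.  128.5]
side b2 234 [0.6089 0.3056] r 0.0369 z 0.0714 rgb [ 6. 20. 51.]
side k1 205 [0.6247 0.2934] r 0.0356 z 0.0715 rgb [ 7. 10. 10.]
xyz [-0.3152, 0.0678, -0.0103] rot [0.0022, 0.0005, 0.0035] dist 0.161 deg 0.7
```

Both are placed well. Next is the white pot.

Emit:
jog_arm --xyz '[[-0.11, 0, 0], [-0.22, 0.02, -0.005], [-0.315, 0.05, -0.01], [-0.315, 0.066, -0.01], [-0.315, 0.066, -0.01]]' --rot '[[0, 0, 0], [0, 0, 0], [0, 0, 0], [0, 0, 0], [0, 0, 0]]' --gripper '[70, 70, 70, 70, 70]'

```text
time_s: 16.8
tcp_pos: [0.5045, 0.1881, 0.1736]
eef_rot: [-90.0, -0.0, 51.5]
wrist_force: [0.4, -0.2, -0.3]
gripper_width: 0.0633
```

```bash
python3 - <<'E'
from h import *
go([.508,.1893,.086],51.5)
s=snapshot('wrist');save(s,'w6.png')
E
```

```text
xyz [0.0063, 0.1753, -0.004] rot [-0.0001, 0.0002, 0.0] dist 0.088 deg 0.0
```

View pics/w6.png

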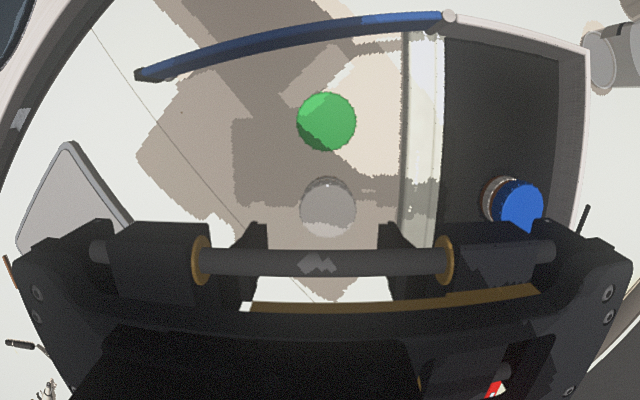

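The white cap at (327,206) is aligned.

Emit:
jog_arm --xyz '[[0.005, 0.1, -0.004], [0.005, 0.174, -0.004], [0.005, 0.174, -0.004], [0.005, 0.174, -0.004], [0.005, 0.174, -0.004]]' --rot '[[0, 0, 0], [0, 0, 0], [0, 0, 0], [0, 0, 0], [0, 0, 0]]' --gripper '[70, 70, 70, 255, 255]'

```text
time_s: 17.48
tcp_pos: [0.5084, 0.1892, 0.089]
eef_rot: [-90.1, -0.2, 51.6]
wrist_force: [0.6, -0.3, 0.3]
gripper_width: 0.0503
```

Emit:
jog_arm --xyz '[[0, 0, 0], [0, 0, 0], [0, -0.1, 0], [0, -0.2, 0], [0, -0.24, 0]]' --rot '[[0, 0, 0], [0, 0, 0], [0, 0, 0], [0, 0, 0], [0, 0, 0]]' --gripper '[255, 255, 255, 255, 255]'

```text
time_s: 18.1
tcp_pos: [0.508, 0.1888, 0.2104]
eef_rot: [-90.2, -0.2, 51.6]
wrist_force: [0.9, -0.3, -0.7]
gripper_width: 0.0432
```

```bash
python3 - <<'E'
from h import *
go([.5584,.3456,.2],51.5)
E
```

```text
xyz [0.3082, 0.0214, 0.116] rot [0.0011, 0.0004, 0.0011] dist 0.165 deg 0.3
```

Emit:
jog_arm --xyz '[[0.11, 0, 0.04], [0.22, 0.01, 0.08], [0.31, 0.021, 0.116], [0.31, 0.021, 0.116], [0.31, 0.021, 0.116]]' --rot '[[0, 0, 0], [0, 0, 0], [0, 0, 0], [0, 0, 0], [0, 0, 0]]' --gripper '[255, 255, 255, 255, 255]'

```text
time_s: 18.73
tcp_pos: [0.5571, 0.3456, 0.1963]
eef_rot: [-90.0, 0.1, 51.6]
wrist_force: [-0.2, 0.3, -1.2]
gripper_width: 0.0435
```

```bash
python3 - <<'E'
from h import *
go([.5584,.3456,.119],51.5)
E
```

```text
xyz [0.0019, 0.1546, -0.0022] rot [-0.0002, 0.0006, -0.0007] dist 0.077 deg 0.2
```

Emit:
jog_arm --xyz '[[0.002, 0.08, -0.002], [0.002, 0.14, -0.002], [0.002, 0.153, -0.002], [0.002, 0.158, -0.002], [0.002, 0.158, -0.002]]' --rot '[[0, 0, 0], [0, 0, 0], [0, 0, 0], [0, 0, 0], [0, 0, 0]]' --gripper '[255, 255, 255, 255, 255]'

```text
time_s: 19.35
tcp_pos: [0.5599, 0.3456, 0.1192]
eef_rot: [-90.0, -0.1, 51.5]
wrist_force: [-0.7, 0.7, -1.7]
gripper_width: 0.0438
```

Emit:
jog_arm --xyz '[[0, 0.004, 0], [0, 0.004, 0]]' --rot '[[0, 0, 0], [0, 0, 0]]' --gripper '[255, 255]'

```text
time_s: 19.6
tcp_pos: [0.5602, 0.3459, 0.1188]
eef_rot: [-90.1, -0.1, 51.6]
wrist_force: [-3.1, -2.9, 10.1]
gripper_width: 0.0438
```

Emit:
jog_arm --xyz '[[0, 0, 0], [0, 0, 0], [0, 0, 0], [0, -0.08, 0], [0, -0.18, 0]]' --rot '[[0, 0, 0], [0, 0, 0], [0, 0, 0], [0, 0, 0], [0, 0, 0]]' --gripper '[75, 75, 75, 75, 75]'

```text
time_s: 20.23
tcp_pos: [0.5586, 0.346, 0.2048]
eef_rot: [-89.9, 0.2, 51.6]
wrist_force: [0.8, 0.2, 0.3]
gripper_width: 0.0613
```

```bash
python3 - <<'E'
from h import *
G=dict(g3=GUESS['g3']); 
for k,y in(('k1',-.075),('b2',-.025),('w0',.025)):
    p=sh(0,y); G[k]=(p[0],p[1],.072)
pots(G,win=.028)
go([.4545,.2303,.178],51.5)
E
```

```text
scene g3 146 [0.4538 0.2278] r 0.0234 z 0.041 rgb [22. 82. 34.]
scene k1 117 [0.6345 0.2826] r 0.0233 z 0.0713 rgb [16. 15. 15.]
scene b2 111 [0.5953 0.3112] r 0.0234 z 0.0712 rgb [15. 44. 89.]
scene w0 112 [0.5596 0.342 ] r 0.024 z 0.0712 rgb [112. 106.  99.]
side g3 137 [0.4544 0.2326] r 0.0241 z 0.0412 rgb [12. 66. 22.]
side k1 151 [0.6347 0.2842] r 0.0247 z 0.0716 rgb [9. 9. 9.]
side b2 155 [0.5963 0.3138] r 0.0244 z 0.0715 rgb [ 6. 30. 73.]
side w0 174 [0.5613 0.3461] r 0.0236 z 0.0716 rgb [93. 90. 83.]
xyz [-0.3193, 0.0637, 0.0238] rot [0.0019, 0.0005, 0.0034] dist 0.163 deg 0.7
```

Emit:
jog_arm --xyz '[[-0.11, 0, 0.01], [-0.22, 0.02, 0.02], [-0.319, 0.05, 0.024], [-0.319, 0.062, 0.024], [-0.319, 0.062, 0.024]]' --rot '[[0, 0, 0], [0, 0, 0], [0, 0, 0], [0, 0, 0], [0, 0, 0]]' --gripper '[70, 70, 70, 70, 70]'

```text
time_s: 20.95
tcp_pos: [0.4517, 0.229, 0.1743]
eef_rot: [-90.0, -0.0, 51.5]
wrist_force: [-0.2, -0.1, -0.1]
gripper_width: 0.0632
```

```bash
python3 - <<'E'
from h import *
go([.4545,.2303,.086],51.5)
s=snapshot('wrist');save(s,'w7.png')
E
```

```text
xyz [0.0053, 0.1767, -0.0027] rot [0.0001, 0.0002, 0.0002] dist 0.088 deg 0.1
```

View pics/w7.png

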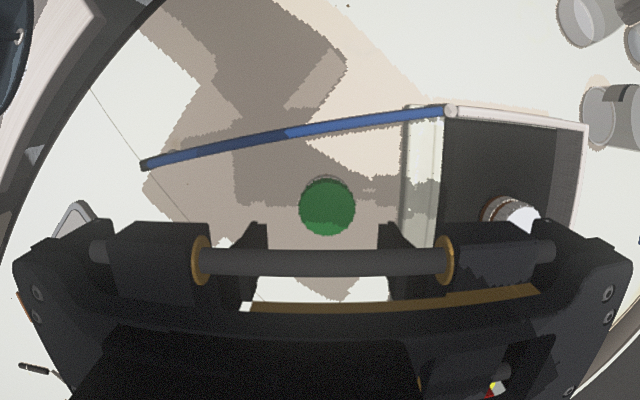

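The green cap at (327,207) is aligned and the gate is clear of the fingers.

Emit:
jog_arm --xyz '[[0.005, 0.1, -0.003], [0.005, 0.175, -0.003], [0.005, 0.175, -0.003], [0.005, 0.175, -0.003], [0.005, 0.175, -0.003]]' --rot '[[0, 0, 0], [0, 0, 0], [0, 0, 0], [0, 0, 0], [0, 0, 0]]' --gripper '[70, 70, 70, 255, 255]'

```text
time_s: 21.62
tcp_pos: [0.4548, 0.2304, 0.0888]
eef_rot: [-90.1, -0.2, 51.6]
wrist_force: [1.0, 0.3, 0.3]
gripper_width: 0.0505
```

Emit:
jog_arm --xyz '[[0, 0, 0], [0, 0, 0], [0, -0.1, 0], [0, -0.2, 0], [0, -0.24, 0]]' --rot '[[0, 0, 0], [0, 0, 0], [0, 0, 0], [0, 0, 0], [0, 0, 0]]' --gripper '[255, 255, 255, 255, 255]'

```text
time_s: 22.25
tcp_pos: [0.4544, 0.2301, 0.2103]
eef_rot: [-90.2, -0.2, 51.6]
wrist_force: [0.4, -0.2, -1.6]
gripper_width: 0.0438
```

```bash
python3 - <<'E'
from h import *
p=sh(0,.076)
go([p[0],p[1],.2],51.5)
E
```

```text
xyz [0.3103, 0.0215, 0.0826] rot [0.0009, 0.0004, 0.0012] dist 0.161 deg 0.3
```

Emit:
jog_arm --xyz '[[0.11, 0, 0.03], [0.22, 0.01, 0.06], [0.31, 0.021, 0.083], [0.31, 0.021, 0.083], [0.31, 0.021, 0.083]]' --rot '[[0, 0, 0], [0, 0, 0], [0, 0, 0], [0, 0, 0], [0, 0, 0]]' --gripper '[255, 255, 255, 255, 255]'

```text
time_s: 22.88
tcp_pos: [0.5163, 0.3763, 0.1963]
eef_rot: [-90.0, 0.1, 51.6]
wrist_force: [-0.4, 0.0, -2.0]
gripper_width: 0.0432
```

```bash
python3 - <<'E'
from h import *
p=sh(0,.076)
go([p[0],p[1],.119],51.5)
E
```

```text
xyz [0.0047, 0.1546, -0.0023] rot [-0.0002, 0.0005, -0.0008] dist 0.077 deg 0.2
```

Emit:
jog_arm --xyz '[[0.003, 0.08, -0.002], [0.003, 0.14, -0.002], [0.003, 0.153, -0.002], [0.003, 0.158, -0.002], [0.003, 0.16, -0.002]]' --rot '[[0, 0, 0], [0, 0, 0], [0, 0, 0], [0, 0, 0], [0, 0, 0]]' --gripper '[255, 255, 255, 255, 255]'

```text
time_s: 23.5
tcp_pos: [0.518, 0.3761, 0.1188]
eef_rot: [-90.0, 0.2, 51.6]
wrist_force: [-4.3, -3.7, 9.7]
gripper_width: 0.0435
```

Emit:
jog_arm --xyz '[[0, 0, 0], [0, 0, 0], [0, 0, 0], [0, -0.08, 0], [0, -0.18, 0]]' --rot '[[0, 0, 0], [0, 0, 0], [0, 0, 0], [0, 0, 0], [0, 0, 0]]' --gripper '[75, 75, 75, 75, 75]'

```text
time_s: 24.12
tcp_pos: [0.5186, 0.3773, 0.2063]
eef_rot: [-89.9, 0.2, 51.6]
wrist_force: [0.8, 0.3, 0.1]
gripper_width: 0.0613
```

```bash
python3 - <<'E'
from h import *
G={}
for k,y in(('k1',-.075),('b2',-.025),('w0',.025),('g3',.075)):
    p=sh(0,y); G[k]=(p[0],p[1],.072)
pots(G,win=.028)
save(snapshot('scene'),'sc8.png')
s=snapshot('scene');W=cloud(s).reshape(-1,3);m=(W[:,2]>.06)&(W[:,2]<.075)&(W[:,0]<.45)&(W[:,0]>.3)&(W[:,1]>.12)&(W[:,1]<.36)
print(m.sum(),cv2.minAreaRect(W[m][:,:2].astype(np.float32)),cv2.fitLine(W[m][:,:2].astype(np.float32),cv2.DIST_HUBER,0,.01,.01).ravel())
h=sh(-.071,.115);print('hinge',h)
E
```

```text
scene k1 114 [0.6348 0.2826] r 0.0228 z 0.0713 rgb [22. 21. 22.]
scene b2 113 [0.5953 0.3105] r 0.0224 z 0.0714 rgb [18. 49. 95.]
scene w0 113 [0.5577 0.3436] r 0.0233 z 0.0713 rgb [142. 135. 126.]
scene g3 109 [0.5155 0.3746] r 0.0243 z 0.0711 rgb [16. 62. 26.]
side k1 149 [0.637  0.2842] r 0.0245 z 0.0716 rgb [13. 14. 15.]
side b2 157 [0.5959 0.316 ] r 0.0242 z 0.0716 rgb [11. 33. 76.]
side w0 174 [0.5603 0.3448] r 0.0232 z 0.0715 rgb [129. 124. 115.]
side g3 178 [0.5187 0.3761] r 0.0232 z 0.0714 rgb [ 9. 49. 17.]
177 ((0.3934074640274048, 0.24996010959148407), (0.23794597387313843, 0.008687235414981842), 61.48486328125) [0.47556746 0.87967926 0.39611602 0.25554115]
hinge [0.44380152 0.346024  ]
```

View pics/sc8.png

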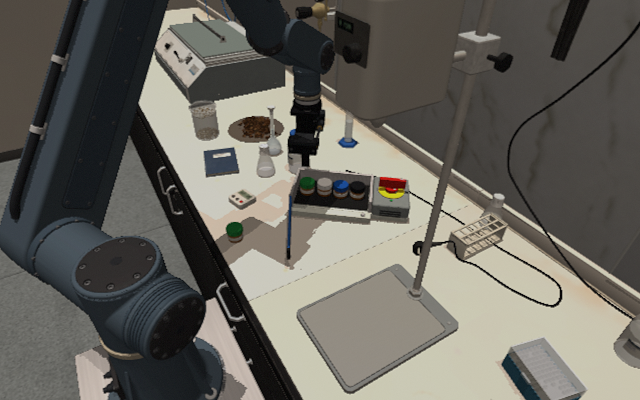

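All four pots stand on the mat with cap tops at 71–72 mm, and the handle bar lies along y (off). Next I work out the gate push.

```bash
cat >> h.py <<'E'
H=sh(-.0745,.112)
def gp(th,r,off):
    d=-np.cos(th)*SY-np.sin(th)*SX; n=np.cos(th)*SX-np.sin(th)*SY
    return H+r*d-off*n
def rel(pts,z):
    o=get_obs();R0=Ro.from_euler('xyz',o['eef_rot'],degrees=True)
    for p in pts: print(np.round(p,4),np.hypot(*p).round(3),(R0.inv().apply(np.append(p,z)-o['tcp_pos'])/.5).round(3).tolist())
E
python3 - <<'E'
from h import *
rel([gp(1.41,.15,.045)],.206);rel([gp(1.41,.15,.045)],.113)
E
```

```text
[0.3313 0.2326] 0.405 [-0.462, 0.003, 0.114]
[0.3313 0.2326] 0.405 [-0.462, 0.189, 0.115]
```

Emit:
jog_arm --xyz '[[-0.12, 0, 0.03], [-0.24, 0, 0.06], [-0.36, 0, 0.09], [-0.462, 0, 0.115], [-0.462, 0, 0.115]]' --rot '[[0, 0, 0], [0, 0, 0], [0, 0, 0], [0, 0, 0], [0, 0, 0]]' --gripper '[255, 255, 255, 255, 255]'

```text
time_s: 24.95
tcp_pos: [0.3243, 0.2298, 0.2053]
eef_rot: [-89.7, 0.5, 51.5]
wrist_force: [1.1, -0.7, -0.6]
gripper_width: 0.019
```

```bash
python3 - <<'E'
from h import *
rel([gp(1.41,.15,.045)],.113)
s=snapshot('wrist');save(s,'w9.png'); print(get_obs()['joint_positions'].round(1))
E
```

```text
[0.3313 0.2326] 0.405 [0.015, 0.184, -0.009]
[ 19.1  22.7 118.    0.   39.6 -32.4]
```

View pics/w9.png

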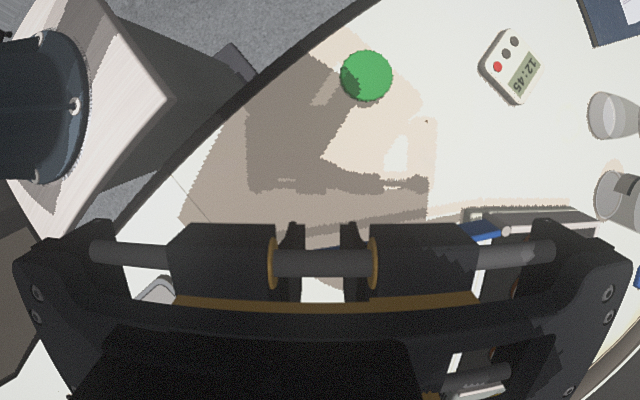

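The fingers are on the outer (left) side of the open gate, whose blue edge shows at (485,230). The look-alike pot and the timer are well away, so I descend.

Emit:
jog_arm --xyz '[[0.012, 0.1, -0.009], [0.012, 0.184, -0.009], [0.012, 0.184, -0.009]]' --rot '[[0, 0, 0], [0, 0, 0], [0, 0, 0]]' --gripper '[255, 255, 255]'

```text
time_s: 25.38
tcp_pos: [0.3376, 0.2343, 0.1118]
eef_rot: [-89.8, 0.3, 51.6]
wrist_force: [0.1, -0.8, 1.2]
gripper_width: 0.0009
```

```bash
python3 - <<'E'
from h import *
rel([gp(t,r,o) for t,r,o in((1.41,.15,.012),(1.25,.155,.014),(1.1,.16,.016),(.95,.165,.018),(.8,.17,.018),(.65,.18,.018),(.5,.185,.019),(.35,.19,.019),(.2,.195,.019),(.1,.195,.0185),(0,.195,.0185),(-.03,.195,.0185))],.113)
E
```

```text
[0.3601 0.2165] 0.42 [0.0, -0.003, -0.057]
[0.3775 0.2007] 0.428 [-0.003, -0.003, -0.104]
[0.3963 0.1878] 0.439 [0.0, -0.003, -0.15]
[0.4176 0.1776] 0.454 [0.011, -0.003, -0.196]
[0.4428 0.1705] 0.475 [0.031, -0.004, -0.244]
[0.4709 0.1625] 0.498 [0.053, -0.004, -0.298]
[0.4983 0.1636] 0.524 [0.089, -0.004, -0.34]
[0.5269 0.1694] 0.553 [0.134, -0.005, -0.377]
[0.5549 0.1799] 0.583 [0.185, -0.005, -0.408]
[0.5708 0.1921] 0.602 [0.224, -0.005, -0.418]
[0.5851 0.2055] 0.62 [0.263, -0.005, -0.423]
[0.5891 0.2098] 0.625 [0.274, -0.006, -0.424]
```

Emit:
jog_arm --xyz '[[0.0, -0.003, -0.057], [-0.003, -0.003, -0.104], [0.0, -0.003, -0.15], [0.011, -0.003, -0.196], [0.031, -0.003, -0.244]]' --rot '[[0, 0, 0], [0, 0, 0], [0, 0, 0], [0, 0, 0], [0, 0, 0]]' --gripper '[255, 255, 255, 255, 255]'

```text
time_s: 26.0
tcp_pos: [0.4444, 0.1705, 0.118]
eef_rot: [-90.1, -0.1, 51.6]
wrist_force: [0.7, -0.4, 0.2]
gripper_width: 0.0006
```

```bash
python3 - <<'E'
from h import *
rel([gp(t,r,o) for t,r,o in((.65,.18,.018),(.5,.185,.019),(.35,.19,.019),(.2,.195,.019),(.1,.195,.0185),(0,.195,.0185),(-.03,.195,.0185))],.113)
save(snapshot('scene'),'sc10.png')
E
```

```text
[0.4709 0.1625] 0.498 [0.02, 0.01, -0.051]
[0.4983 0.1636] 0.524 [0.056, 0.01, -0.093]
[0.5269 0.1694] 0.553 [0.101, 0.01, -0.131]
[0.5549 0.1799] 0.583 [0.152, 0.01, -0.161]
[0.5708 0.1921] 0.602 [0.191, 0.01, -0.171]
[0.5851 0.2055] 0.62 [0.23, 0.011, -0.177]
[0.5891 0.2098] 0.625 [0.241, 0.011, -0.178]
```

View pics/sc10.png

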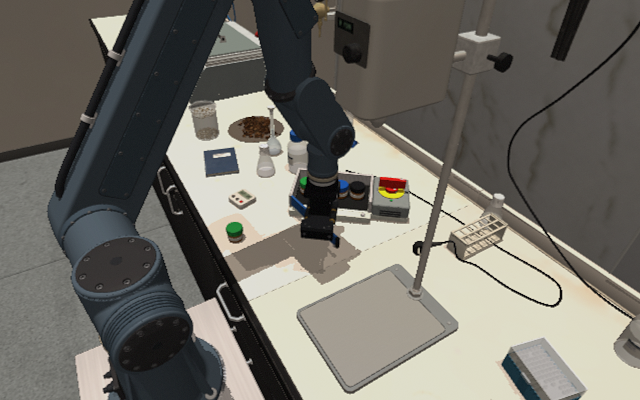

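The gate is swinging with the fingers: its free end is at (337,243). Continuing the arc.

Emit:
jog_arm --xyz '[[0.02, 0.01, -0.051], [0.056, 0.01, -0.093], [0.101, 0.01, -0.131], [0.152, 0.01, -0.161], [0.18, 0.01, -0.17]]' --rot '[[0, 0, 0], [0, 0, 0], [0, 0, 0], [0, 0, 0], [0, 0, 0]]' --gripper '[255, 255, 255, 255, 255]'

```text
time_s: 26.68
tcp_pos: [0.5674, 0.1891, 0.1129]
eef_rot: [-90.1, -0.1, 51.6]
wrist_force: [-0.1, 0.3, -1.0]
gripper_width: 0.0005
```

```bash
python3 - <<'E'
from h import *
rel([gp(t,r,o) for t,r,o in((.1,.195,.0185),(0.05,.195,.0185),(0,.195,.0185),(-.03,.195,.0185))],.113)
s=snapshot('scene');save(s,'sc11.png')
E
```

```text
[0.5708 0.1921] 0.602 [0.009, -0.0, -0.002]
[0.5781 0.1987] 0.611 [0.028, -0.0, -0.005]
[0.5851 0.2055] 0.62 [0.048, -0.0, -0.007]
[0.5891 0.2098] 0.625 [0.059, -0.0, -0.008]
```

View pics/sc11.png

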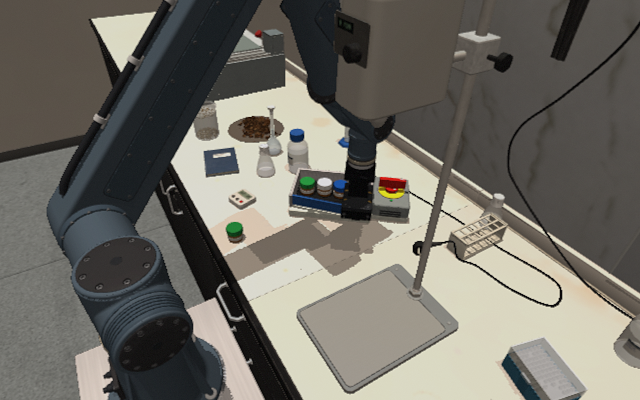

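Emit:
jog_arm --xyz '[[0.02, 0, -0.004], [0.035, 0, -0.005], [0.048, 0, -0.006], [0.048, 0, -0.006]]' --rot '[[0, 0, 0], [0, 0, 0], [0, 0, 0], [0, 0, 0]]' --gripper '[255, 255, 255, 255]'

```text
time_s: 27.22
tcp_pos: [0.5826, 0.2054, 0.1113]
eef_rot: [-90.0, -0.0, 51.6]
wrist_force: [0.0, 1.2, 0.4]
gripper_width: 0.0008
```

Emit:
jog_arm --xyz '[[0.012, 0, 0], [0.012, 0, 0]]' --rot '[[0, 0, 0], [0, 0, 0]]' --gripper '[255, 255]'

```text
time_s: 27.48
tcp_pos: [0.587, 0.2105, 0.1113]
eef_rot: [-90.0, -0.1, 51.6]
wrist_force: [-0.3, -1.3, -0.4]
gripper_width: 0.0007
```

```bash
python3 - <<'E'
from h import *
s=snapshot('side');save(s,'sd12.png')
for n in ('scene','side'):
    W=cloud(snapshot(n)).reshape(-1,3); a=(W[:,:2]-T)@SX;b=(W[:,:2]-T)@SY
    m=(W[:,2]>.063)&(W[:,2]<.0735)&(a<-.06)&(a>-.12)&(b<.1)&(b>-.06)
    print(n,m.sum(),np.median(a[m]), cv2.fitLine(np.stack([b[m],a[m]],1).astype(np.float32),cv2.DIST_HUBER,0,.01,.01).ravel() if m.sum()>5 else '')
E
```

```text
scene 144 -0.07614659370263445 [ 0.9999008  -0.01408429  0.03036525 -0.07592905]
side 196 -0.07001185850953098 [ 0.99999774  0.00213156  0.02858417 -0.07000032]
```

View pics/sd12.png

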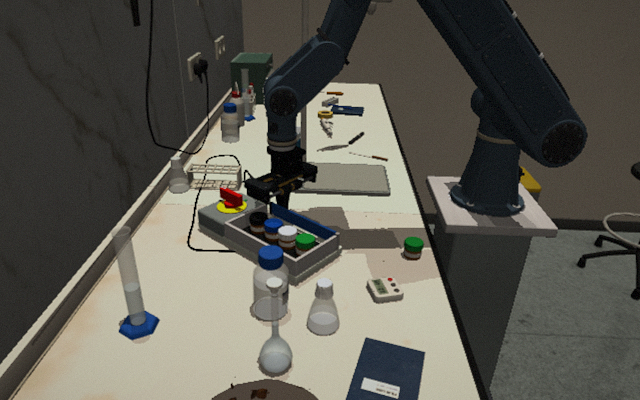

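Emit:
jog_arm --xyz '[[0.006, 0, 0], [0.006, 0, 0], [0.01, 0, 0], [0.01, 0, 0]]' --rot '[[0, 0, 0], [0, 0, 0], [0, 0, 0], [0, 0, 0]]' --gripper '[255, 255, 255, 255]'

```text
time_s: 28.12
tcp_pos: [0.588, 0.2121, 0.111]
eef_rot: [-89.9, 0.3, 51.6]
wrist_force: [-4.8, -7.2, 3.6]
gripper_width: 0.0011
```

Emit:
jog_arm --xyz '[[0.008, 0, 0], [0.008, 0, 0], [0.008, 0, 0]]' --rot '[[0, 0, 0], [0, 0, 0], [0, 0, 0]]' --gripper '[255, 255, 255]'

```text
time_s: 28.5
tcp_pos: [0.5884, 0.2126, 0.1109]
eef_rot: [-89.8, 0.8, 51.7]
wrist_force: [-7.7, -15.9, 6.6]
gripper_width: 0.0006
```

Firm stop at 18 N with no motion. I back off, rise and check the gate.

Emit:
jog_arm --xyz '[[-0.06, 0, 0], [-0.1, 0, 0], [-0.1, -0.1, 0], [-0.1, -0.22, 0], [-0.1, -0.28, 0]]' --rot '[[0, 0, 0], [0, 0, 0], [0, 0, 0], [0, 0, 0], [0, 0, 0]]' --gripper '[255, 255, 255, 120, 90]'

```text
time_s: 29.12
tcp_pos: [0.5628, 0.1784, 0.255]
eef_rot: [-90.3, -0.3, 51.6]
wrist_force: [0.0, 0.5, -0.6]
gripper_width: 0.0132
```

```bash
python3 - <<'E'
from h import *
s=snapshot('side');s2=snapshot('scene')
A=s2['color'][160:230,280:420];B=s['color'][180:280,180:360]
cv2.imwrite('pics/g13.png',np.vstack([cv2.resize(A,(700,350),interpolation=cv2.INTER_CUBIC),cv2.resize(B,(430,240),interpolation=cv2.INTER_CUBIC).copy() if 0 else cv2.copyMakeBorder(cv2.resize(B,(432,240),interpolation=cv2.INTER_CUBIC),0,0,0,268,0)])[:,:,::-1])
for n,q in (('scene',s2),('side',s)):
    W=cloud(q).reshape(-1,3); a=(W[:,:2]-T)@SX;b=(W[:,:2]-T)@SY
    for nm,m in (('gate',(W[:,2]>.063)&(W[:,2]<.0735)&(a<-.06)&(a>-.12)&(b<.1)&(b>-.11)),('back',(W[:,2]>.062)&(W[:,2]<.07)&(a<.085)&(a>.05)&(b<.1)&(b>-.11))):
        l=cv2.fitLine(np.stack([b[m],a[m]],1).astype(np.float32),cv2.DIST_HUBER,0,.01,.01).ravel(); print(n,nm,m.sum(),np.median(a[m]).round(4),'slope',(l[1]/l[0]).round(4))
go([.7145,.224,.25],51.5)
E
```

```text
scene gate 229 -0.0764 slope 0.0057
scene back 116 0.065 slope -0.0033
side gate 257 -0.0701 slope 0.0042
side back 181 0.0702 slope -0.0008
xyz [0.2585, 0.015, -0.1798] rot [0.0023, 0.0004, 0.0027] dist 0.158 deg 0.6
```

View pics/g13.png

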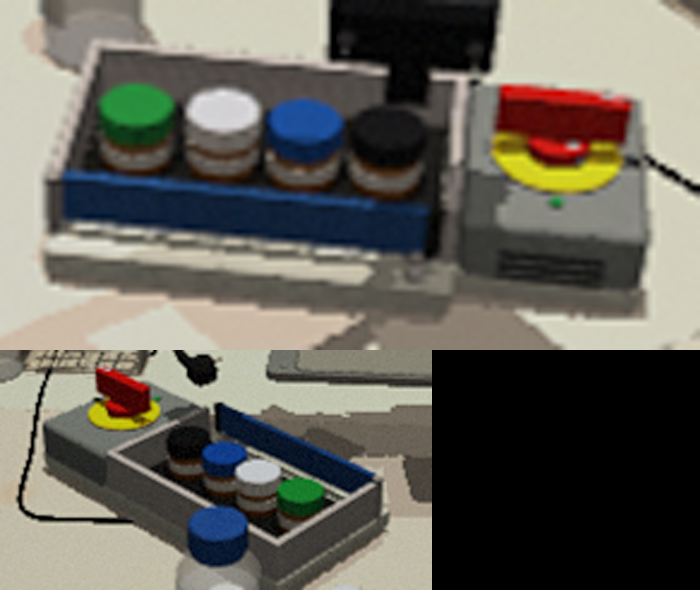

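The gate is parallel to the back rail within 0.01 rad, so it is shut. All four pots are upright inside and the handle is off, so I go back to the handle.

Emit:
jog_arm --xyz '[[0.1, 0.005, -0.07], [0.2, 0.01, -0.14], [0.2585, 0.015, -0.18], [0.2585, 0.015, -0.18], [0.2585, 0.015, -0.18]]' --rot '[[0, 0, 0], [0, 0, 0], [0, 0, 0], [0, 0, 0], [0, 0, 0]]' --gripper '[100, 100, 100, 100, 100]'

```text
time_s: 29.85
tcp_pos: [0.7106, 0.2231, 0.2419]
eef_rot: [-89.8, 0.1, 51.6]
wrist_force: [-0.9, -0.1, -0.7]
gripper_width: 0.0525
```

```bash
python3 - <<'E'
from h import *
go([.7148,.224,.147],51.5)
s=snapshot('wrist');save(s,'w14.png')
E
```

```text
xyz [0.0071, 0.1897, -0.006] rot [-0.0009, 0.0004, -0.0008] dist 0.095 deg 0.2
```

View pics/w14.png

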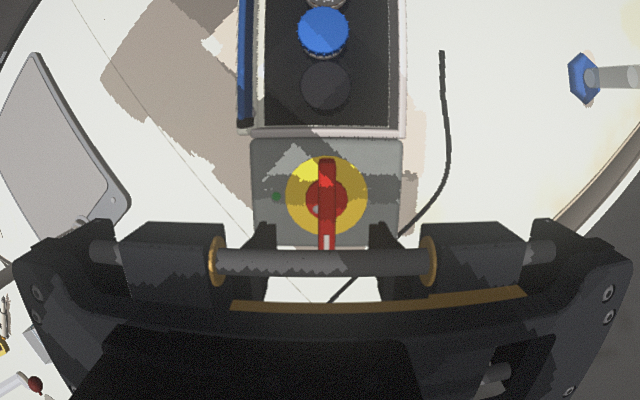

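The bar at (326,205) is upright between the fingers, pointer at the right (off). Going down to grip.

Emit:
jog_arm --xyz '[[0.005, 0.1, -0.006], [0.005, 0.17, -0.006], [0.005, 0.186, -0.006], [0.005, 0.186, -0.006], [0.005, 0.186, -0.006]]' --rot '[[0, 0, 0], [0, 0, 0], [0, 0, 0], [0, 0, 0], [0, 0, 0]]' --gripper '[100, 100, 100, 180, 255]'

```text
time_s: 30.52
tcp_pos: [0.7168, 0.2234, 0.1532]
eef_rot: [-90.2, -0.2, 51.6]
wrist_force: [-0.6, -0.1, 1.6]
gripper_width: 0.0398
```

Emit:
jog_arm --xyz '[[0, 0, 0], [0, 0, 0], [0, 0, 0], [0, 0, 0]]' --rot '[[0, 0, 0], [0, 0, 0], [0, 0, 0], [0, 0, 0]]' --gripper '[255, 255, 255, 255]'

```text
time_s: 31.02
tcp_pos: [0.7158, 0.2231, 0.1515]
eef_rot: [-90.0, 0.0, 51.6]
wrist_force: [-1.1, 0.0, 4.0]
gripper_width: 0.0139
```

Emit:
jog_arm --xyz '[[0, 0, 0], [0, 0, 0], [0, 0, 0], [0, 0, 0], [0, 0, 0]]' --rot '[[0, 0.05, 0], [0, 0.1, 0], [0, 0.15, 0], [0, 0.2, 0], [0, 0.25, 0]]' --gripper '[255, 255, 255, 255, 255]'

```text
time_s: 31.65
tcp_pos: [0.716, 0.2232, 0.1515]
eef_rot: [-90.0, -0.0, 6.3]
wrist_force: [-2.8, -1.9, 4.1]
gripper_width: 0.0139
```

Emit:
jog_arm --xyz '[[0, 0, 0], [0, 0, 0], [0, 0, 0], [0, 0, 0], [0, 0, 0]]' --rot '[[0, 0.05, 0], [0, 0.1, 0], [0, 0.15, 0], [0, 0.2, 0], [0, 0.25, 0]]' --gripper '[255, 255, 255, 255, 255]'

```text
time_s: 32.28
tcp_pos: [0.7162, 0.2231, 0.1515]
eef_rot: [-90.0, -0.1, -38.7]
wrist_force: [-0.0, -1.9, 3.2]
gripper_width: 0.0137
```

Emit:
jog_arm --xyz '[[0, 0, 0], [0, 0, 0], [0, 0, 0], [0, 0, 0], [0, 0, 0]]' --rot '[[0, 0, 0], [0, 0, 0], [0, 0, 0], [0, 0, 0], [0, 0, 0]]' --gripper '[255, 255, 100, 100, 100]'

```text
time_s: 32.9
tcp_pos: [0.7154, 0.2234, 0.15]
eef_rot: [-90.0, 0.1, -38.4]
wrist_force: [-0.1, 0.6, 0.1]
gripper_width: 0.036
```

Emit:
jog_arm --xyz '[[0, -0.05, 0], [0, -0.15, 0], [0, -0.24, 0], [0, -0.3, 0], [0, -0.3, 0]]' --rot '[[0, 0, 0], [0, 0, 0], [0, 0, 0], [0, 0, 0], [0, 0, 0]]' --gripper '[100, 100, 100, 100, 100]'

```text
time_s: 33.52
tcp_pos: [0.7171, 0.2236, 0.3043]
eef_rot: [-89.7, -0.3, -38.4]
wrist_force: [-0.5, -0.1, 0.1]
gripper_width: 0.0531
```

```bash
python3 - <<'E'
from h import *
s=snapshot('side');s2=snapshot('scene');w=snapshot('wrist');save(w,'w15.png')
A=s2['color'][160:230,280:420];B=s['color'][180:280,180:360]
cv2.imwrite('pics/g15.png',np.vstack([cv2.resize(A,(700,350),interpolation=cv2.INTER_CUBIC),cv2.copyMakeBorder(cv2.resize(B,(432,240),interpolation=cv2.INTER_CUBIC),0,0,0,268,0)])[:,:,::-1])
for n,q in (('scene',s2),('side',s)):
    W=cloud(q).reshape(-1,3); a=(W[:,:2]-T)@SX;b=(W[:,:2]-T)@SY
    for nm,m in (('gate',(W[:,2]>.063)&(W[:,2]<.0735)&(a<-.06)&(a>-.12)&(b<.1)&(b>-.11)),('back',(W[:,2]>.062)&(W[:,2]<.07)&(a<.085)&(a>.05)&(b<.1)&(b>-.11)),('hnd',(W[:,2]>.1)&(W[:,2]<.109)&(abs(a)<.06)&(b<-.12)&(b>-.22))):
        x,y=(b,a) if nm!='hnd' else (a,b)
        l=cv2.fitLine(np.stack([x[m],y[m]],1).astype(np.float32),cv2.DIST_HUBER,0,.01,.01).ravel(); print(n,nm,m.sum(),np.median(y[m]).round(4),'slope',(l[1]/l[0]).round(4))
G={}
for k,y in(('k1',-.075),('b2',-.025),('w0',.025),('g3',.075)):
    p=sh(0,y); G[k]=(p[0],p[1],.072)
pots(G,win=.028)
E
```

```text
scene gate 228 -0.076 slope -0.006
scene back 144 0.0647 slope 0.0017
scene hnd 79 -0.1726 slope -0.0101
side gate 258 -0.0702 slope 0.0011
side back 180 0.0701 slope 0.0004
side hnd 108 -0.1701 slope -0.0129
scene k1 112 [0.6348 0.2827] r 0.0229 z 0.0716 rgb [20. 20. 20.]
scene b2 114 [0.5946 0.3112] r 0.0229 z 0.0713 rgb [ 25.   69.  135.5]
scene w0 112 [0.5581 0.3461] r 0.0246 z 0.0712 rgb [210. 207. 205.]
scene g3 107 [0.5154 0.3728] r 0.0223 z 0.0713 rgb [ 39. 142.  61.]
side k1 146 [0.6356 0.2858] r 0.0239 z 0.0716 rgb [11. 11. 11.]
side b2 157 [0.5982 0.313 ] r 0.0245 z 0.0716 rgb [ 13.  51. 116.]
side w0 174 [0.5607 0.3468] r 0.0231 z 0.0714 rgb [191.  193.  194.5]
side g3 179 [0.5178 0.3773] r 0.0225 z 0.0716 rgb [ 22. 124.  42.]
```

View pics/g15.png

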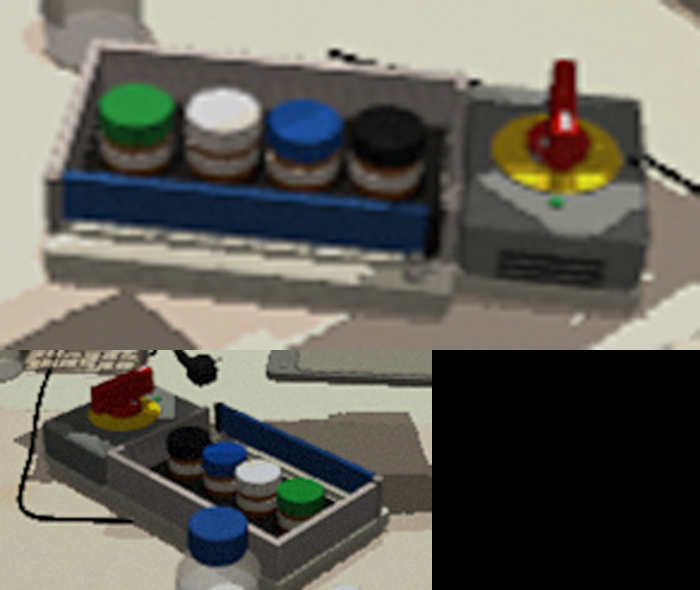

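View pics/w15.png

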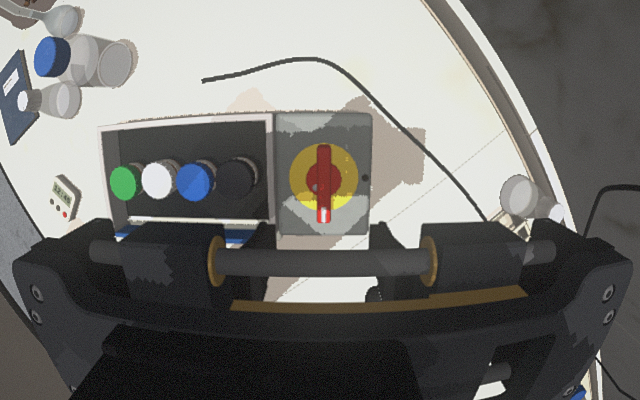

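The handle is at on: its bar lies along x within 0.013 rad and the pointer is in front. The gate is parallel to the rails, the pots are upright on the mat, and the arm is clear. Handing in.

```bash
python3 -c "
from h import *
print(sign_off())"
```

```text
the job is handed in; nothing more can be done
None
```

I turned the handle to off and stood the four pots (black, blue, white, green) on the mat. I then pushed the gate shut and turned the handle back to on. The job was handed in at about 34 s of the 200 s allowed, with no verdict reported. For the green pot I took the right-hand one of the two look-alikes, as the description says.

**Last checks:**
- **Handle:** the bar lies along the shaker's x within 0.013 rad, with the pointer in front.
- **Gate:** it held firm against an 18 N push without moving. Its line is parallel to the back rail within about 0.01 rad.
- **Pots:** cap tops are 71–72 mm above the bench, as they should be on the mat. All four are upright, and their centres are within about 5 mm of the planned spots.
- **Timer, bottle and flask:** I did not measure them again at the end. They look unmoved in the pictures, and the arm never came near them.
- **Robot:** the gripper was open and clear, with the TCP 0.30 m above the bench.

**Disagreements:** the two cameras differed by 2–6 mm on some positions, within what the task allows. The snap at the catch never showed as a force peak, so the shut gate rests on the firm stop and its measured angle.

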